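# Refill the laundry detergent dosing box

## Task

Refill the dosing box: squeeze the two orange snap tabs together to unclip the white cover, lift it off and lay it aside, and set every blue cartridge from the counter flat into a bay of its own. Then clip the cover back on so that it sits flush with both tabs sprung out, and after that turn the three red captive bolt knobs clockwise, one after another, to their end stops. Leave the bottle, the cup and the jar where they stand.

Things in the scene. Friction and masses are not known exactly. Their poses are not given: they have to be found in the camera images.
- box: grey dosing box fixed to the counter, 120 mm along x, 172 mm along y, rim 80 mm high. Origin: centre of its underside. Walls 5 mm, inside 110 x 162 mm, floor 6 mm thick. Two white dividers (4 mm thick, tops 31 mm above the counter) make three bays 51 mm wide (along y) and 110 mm long (along x), centred at y = -53.5, 0, +53.5 mm. Ears with bolt knobs stand out at both y ends
- lip_f (a point): middle of the inner edge of the steel catch lip on the box's -x wall, at rim height. Lip 44 mm long, reaches 7 mm in from the wall (to x = -48 mm), 5 mm thick; the cover's tongue hooks under it. These lips narrow the middle bay's mouth to 96 mm
- lip_r (a point): the same on the +x wall (to x = +48 mm)
- cover: white clip-on cover, plate 124 mm (x) by 176 mm (y), 5 mm thick, 0.24 kg. Origin: centre of the plate's underside; on the closed box 80 mm above the box's origin, same axes (a half turn fits too). Two ribs (4 x 100 mm, along x) at y = -74.5 and +74.5 mm hang 16 mm below and drop inside the box with about 4.5 mm play; on the counter it stands on them. Two orange snap tabs in its middle
- tab_f_pad (a point): middle of the outer face of the orange finger pad on the cover's -x side. Pads: 30 mm wide (y), 6 mm thick, from 6 to 33 mm above the cover's underside; outer faces 54 mm apart at rest, 38 mm when squeezed to the stops (along the cover's x). The cover comes off, and goes back on, only while both tabs are held squeezed; let go, they hook
- tab_r_pad (a point): the same for the pad on the +x side. Each pad carries a tongue below the plate, 30 mm wide, 6 to 13 mm below the underside; its end is 53 mm from the cover's middle at rest (5 mm under the lip), 45 mm when squeezed (3 mm clear of the lip)
- tab_f (a joint): travel of the -x tab, m: 0 = sprung out, 0.008 = fully squeezed in. Spring 2 N at 0, 6 N at 0.008; a squeeze of 20 to 30 N drives both home and holds the cover
- tab_r (a joint): the same for the +x tab. (Room to lay the cover aside: the counter to the right of the box is clear, from x = 0.38 to 0.56 m, y = -0.24 to -0.46 m)
- cart0: blue detergent cartridge, 84 mm along x, 40 mm along y, 30 mm high, with a yellow grip block on top (30 mm along x, 14 mm along y, from 30 to 56 mm high, centred). Origin: centre of its underside; z up. About 0.16 kg. Fits any bay, its length along the box's x, either way round; may be absent
- cart1: blue detergent cartridge, 84 mm along x, 40 mm along y, 30 mm high, with a yellow grip block on top (30 mm along x, 14 mm along y, from 30 to 56 mm high, centred). Origin: centre of its underside; z up. About 0.16 kg. Fits any bay, its length along the box's x, either way round; may be absent
- cart2: blue detergent cartridge, 84 mm along x, 40 mm along y, 30 mm high, with a yellow grip block on top (30 mm along x, 14 mm along y, from 30 to 56 mm high, centred). Origin: centre of its underside; z up. About 0.16 kg. Fits any bay, its length along the box's x, either way round; may be absent
- bolt_a_grip (a point): red captive bolt knob on an ear of the box: wing grip 48 mm long (own x), 14 mm wide, 26 mm tall; under it a steel cam tongue reaching 40 mm from the axis along own +x. This point: on the axis at mid-height of the wing (107 mm above the counter; wing from 94 to 120 mm). x along the wing to the tongue (white mark), z up; turns with the knob. Stands at 40, 112 mm in the box's x, y
- bolt_a (a joint): bolt_a angle, rad: 0 = open (tongue clear of the cover), grows when turned clockwise seen from above; 1.45 = end stop (tongue points squarely at the box, over the cover's edge). Stays where left (friction 0.06 N m)
- bolt_b_grip (a point): red captive bolt knob on an ear of the box: wing grip 48 mm long (own x), 14 mm wide, 26 mm tall; under it a steel cam tongue reaching 40 mm from the axis along own +x. This point: on the axis at mid-height of the wing (107 mm above the counter; wing from 94 to 120 mm). x along the wing to the tongue (white mark), z up; turns with the knob. Stands at -40, 112 mm in the box's x, y
- bolt_b (a joint): bolt_b angle, rad: 0 = open (tongue clear of the cover), grows when turned clockwise seen from above; 1.45 = end stop (tongue points squarely at the box, over the cover's edge). Stays where left (friction 0.06 N m)
- bolt_c_grip (a point): red captive bolt knob on an ear of the box: wing grip 48 mm long (own x), 14 mm wide, 26 mm tall; under it a steel cam tongue reaching 40 mm from the axis along own +x. This point: on the axis at mid-height of the wing (107 mm above the counter; wing from 94 to 120 mm). x along the wing to the tongue (white mark), z up; turns with the knob. Stands at 0, -112 mm in the box's x, y
- bolt_c (a joint): bolt_c angle, rad: 0 = open (tongue clear of the cover), grows when turned clockwise seen from above; 1.45 = end stop (tongue points squarely at the box, over the cover's edge). Stays where left (friction 0.06 N m)
- softener: green plastic bottle, 68 mm across, 190 mm tall; bystander. Origin: centre of its underside
- scoop_cup: orange plastic measuring cup, 72 mm across, 70 mm tall; bystander. Origin: centre of its underside
- stain_jar: white jar with a red cap, 72 mm across, 90 mm tall; bystander. Origin: centre of its underside
Things that resemble listed ones, but are neither listed nor needed, are in the scene too. Leave any brown or pink look-alike of the cart2 alone.

How it is judged (in metres and radians):
On the way, in this order (a step that is already met when the one before it is completed fails the run):
1. the cover is unclipped and lifted off the box (distance between cover and box above 0.13 m), for 0.1 s.
2. every cartridge lies flat in a bay of the open box (x of cart0 in the frame of box between -0.02 and 0.02 m and y of cart0 in the frame of box between -0.066 and 0.066 m and z of cart0 in the frame of box between 0.003 and 0.011 m and angle between each of cart0, cart1, cart2's own z axis and vertical below 0.12 rad and x of cart1 in the frame of box between -0.02 and 0.02 m and y of cart1 in the frame of box between -0.066 and 0.066 m and z of cart1 in the frame of box between 0.003 and 0.011 m and x of cart2 in the frame of box between -0.02 and 0.02 m and y of cart2 in the frame of box between -0.066 and 0.066 m and z of cart2 in the frame of box between 0.003 and 0.011 m and horizontal distance between cover and box above 0.1 m), for 0.2 s.
3. the cover is clipped on again, flush, tabs out, with the bolts still open (z of cover in the frame of box between 0.076 and 0.0835 m and x of cover in the frame of box between -0.01 and 0.01 m and y of cover in the frame of box between -0.01 and 0.01 m and angle between cover's own z axis and vertical below 0.04 rad and value of joint each of tab_f, tab_r below 0.003 m and value of joint each of bolt_a, bolt_b, bolt_c below 0.5 rad), for 0.2 s.
At the end, for the whole second after the job is handed in: Every cartridge present lies flat in a bay of its own (within 5 mm in height, tilt under 0.12 rad); the cover sits flush (within 4 mm in height, 10 mm sideways, tilt under 0.04 rad) with both tabs out to within 3 mm; all three bolts are past 1.35 of 1.45 rad; at rest (x of cart0 in the frame of box between -0.02 and 0.02 m and y of cart0 in the frame of box between -0.066 and 0.066 m and z of cart0 in the frame of box between 0.003 and 0.011 m and angle between each of cart0, cart1, cart2's own z axis and vertical below 0.12 rad and x of cart1 in the frame of box between -0.02 and 0.02 m and y of cart1 in the frame of box between -0.066 and 0.066 m and z of cart1 in the frame of box between 0.003 and 0.011 m and x of cart2 in the frame of box between -0.02 and 0.02 m and y of cart2 in the frame of box between -0.066 and 0.066 m and z of cart2 in the frame of box between 0.003 and 0.011 m and z of cover in the frame of box between 0.076 and 0.0835 m and x of cover in the frame of box between -0.01 and 0.01 m and y of cover in the frame of box between -0.01 and 0.01 m and angle between cover's own z axis and vertical below 0.04 rad and value of joint each of tab_f, tab_r below 0.003 m and value of joint each of bolt_a, bolt_b, bolt_c above 1.35 rad and linear speed of cover below 0.02 m/s); the robot touches nothing.
It fails at once if the softener is pushed away or knocked over (distance of softener from where it was at the start of the episode above 0.03 m or angle between softener's own z axis and vertical above 0.5 rad).
It fails at once if the scoop cup is pushed away or knocked over (distance of scoop_cup from where it was at the start of the episode above 0.03 m or angle between scoop_cup's own z axis and vertical above 0.5 rad).
It fails at once if the stain jar is pushed away or knocked over (distance of stain_jar from where it was at the start of the episode above 0.03 m or angle between stain_jar's own z axis and vertical above 0.5 rad).
Of cart0, cart1, cart2 only 1 to 3 are there at a start; the rules pass over those that are not, and their reading is None.
At some moment in a run one of cart0, cart1, cart2 may be knocked a few centimetres aside while the robot is not near it.
Once in a run the grip may slacken for a moment while it holds something.
It also fails if it takes over 210 s, if anything falls off the work surface, if the arm or the gripper's body presses on something with over 40 N, if the wrist force passes 120 N, or if a joint passes its speed limit or range.

## Robot

A 6-joint arm with a two-finger parallel gripper is mounted at the origin on the work surface. World frame = base frame: x ahead of the robot, y to its left, z up, the work surface at z = 0. Lengths are in mm, angles in rad, forces in N, time in s.
With the tool pointing down it reaches from about 275 to 1000 mm from the base axis. Payload 8.4 kg.
Tool frame: the origin (TCP) lies on the centre line of the jaws, within the pads' length; the fingertips stand 17 mm ahead of it and the grasp point (between the pads) lies 2 mm behind it (r.tcp_to_tips is the z of the fingertips in the tool frame, in mm); z points along the fingers, y is the direction in which the jaws open and shut (so a half turn about z gives the same grasp; the last joint's range is limited). The gripper opens to 85 mm and grips with 20 to 120 N. Pads are 22 mm wide; open, the fingers measure 114 mm over their backs; the gripper's body (76 mm by 85 mm) begins 54 mm behind the grasp point. The pads swing forward as they close: fully open they stand 13 mm farther back than shut.
Start: joints at [-1.32, 0.353, 1.633, -0, 1.155, -0.002], TCP at [156.321, -605.138, 248.281] pointing down, gripper open.
Joint ranges: [-2.63, 2.63], [-0.92, 2.1], [0.06, 2.66], [-1.3, 4.44], [0, 2.69], [-3.02, 3.02]. Speed limits (rad/s): [2.22, 2.22, 2.79, 3.14, 3.14, 3.14].

## Interface

Orientations are given as [roll, pitch, yaw] about the fixed x, y, z axes, in that order (R = Rz(yaw) Ry(pitch) Rx(roll)).
In Python, from rig import r, cams, job gives the robot as it stands.
- The arm moves only by the tool drive_tool, never from a script. Its argument "deltas" is a list of rows, each a list of 4 numbers: the shift along the tool's x, y, z in cm, then the turn about the tool's z in rad. In form: [[x, y, z, roll], ...]. A call has 1 to 12 rows; each row shifts and turns the commanded pose from where the row before left it, along the tool's axes as they then stand; what a row does not reach is not made up. A row lasts 1/12 s, in which the tool goes at most 41.7 mm and 7.16 degrees, less where a joint would pass 70% of its speed; a pose out of reach is approached as far as the arm can. A call with a gripper value outside its range is refused whole. "jaw" is the closure, from 0 (fully open) to 1 (shut), set as the call begins (left out, the last holds). The fingers move at their own pace and stop on an object; "force" is the grip in N (left out, the last holds). Time passes only in rows, so rows that do not move let the fingers close. It gives the time, the measured TCP pose, the force and the opening at its end, in the units of the state.
- r.sense(): the state, without advancing time (a new reading comes with each control period).
- cams.grab_frame(name): name is "scene" or "top" or "wrist"; returns (picture, depth): 480x640x3 uint8, red, green, blue; 480x640 float32, mm along the optical axis (not along the pixel's ray), 0 where there is no reading.
- cams.camera_params(name): a dict with "fx", "fy", "cx", "cy" (pixels), "R" (3x3) and "t" (3): a world point X has camera coordinates R X + t. Camera axes: x right, y down, z forward; pixel columns grow to the right and rows downward; lengths in mm; the calibration is good to about 2 mm. A picture is of the moment at which its call begins: read the wrist's pose just before it. camera_params takes no time and is no camera call; for the wrist camera it gives the pose at the moment of the call.
- job.sign_off(): hands the job in, once; it reports no verdict.
The state is a dict: "clock": time; "qpos": joint angles; "qvel": joint speeds; "joint_efforts": joint torques, N m; "eef_pos": TCP position; "tcp_rot": TCP orientation; "contact_force": force on the tool from outside, world axes, zero at the start; "wrist_torque": the same for the moment, N m; "opening": opening from 0.0 (shut) to 1.0 (fully open).
Only numpy, scipy, OpenCV 4.12 (cv2) and the standard library are available. Lean on these libraries where they do the work, as an engineer would, in place of code of your own. Each camera call takes 0.05 s, during which the arm holds its last target. There are 200 camera calls.

## Working session

There is one attempt and no reset: what is moved stays moved. The work goes in short steps, Python scripts to look and compute and a tool call to move; the robot and the scene stay as the last step left them, time stands still between calls to the robot, and variables do not carry over. Pictures are saved under pics/ and viewed, about 12 in all and at most 16, crops included, and the job is handed in when it is done.

Besides the shell and the picture viewer there is one more tool, called after "Request:" as a command line: name --pt "numbers of a row" for each row, then --argument value for the rest. drive_tool: Moves the arm, as the interface text tells. Its arguments: {"type":"object","properties":{"deltas":{"type":"array"},"jaw":{"type":"number"},"force":{"type":"number"}},"required":["deltas"]}

```bash
ls; mkdir -p pics; cat > h.py <<'E'
import numpy as np, cv2, os
from rig import r, cams, job
def shot(n):
    P=cams.camera_params(n); im,d=cams.grab_frame(n); return im,d,P
def world(u,v,d,P):
    z=d if np.isscalar(d) else d
    c=np.stack([(u-P['cx'])/P['fx']*z,(v-P['cy'])/P['fy']*z,z*np.ones_like(u,dtype=float)],-1)
    return (c-np.array(P['t']))@np.array(P['R'])
def cloud(d,P):
    v,u=np.mgrid[0:d.shape[0],0:d.shape[1]]
    return world(u.astype(float),v.astype(float),d,P)
def save(n,im): cv2.imwrite('pics/'+n+'.png',im[...,::-1])
def st():
    s=r.sense(); print('t',round(s['clock'],2),'pos',np.round(s['eef_pos'],1),'rot',np.round(s['tcp_rot'],3),'F',np.round(s['contact_force'],1),'open',round(s['opening'],3),'q',np.round(s['qpos'],2)); return s
E
python3 - <<'E'
from h import *
st()
for n in('top','scene'):
    im,d,P=shot(n); save(n+'0',im); np.savez('pics/'+n+'0.npz',im=im,d=d,**{k:np.array(P[k]) for k in P}); print(n,P)
E
```

```text
pics
t 0.0 pos [ 156.2 -604.7  247.5] rot [-3.14   0.     0.253] F [0.8 0.1 0.4] open 1.0 q [-1.32  0.35  1.63 -0.    1.16 -0.  ]
top {'fx': 488.3625313961505, 'fy': 488.3625313961505, 'cx': 319.1010954593617, 'cy': 238.3570358994892, 'R': array([[-0.00211955, -0.99963048, -0.02709996],
       [-0.99116912,  0.00569318, -0.13248154],
       [ 0.13258687,  0.02657985, -0.99081493]]), 't': array([  14.43589224,  559.64512249, 1173.88945576])}
scene {'fx': 452.71005297081285, 'fy': 452.71005297081285, 'cx': 321.9103378677948, 'cy': 238.4993100887242, 'R': array([[-0.04214437,  0.99910087, -0.00461461],
       [ 0.73279266,  0.02777065, -0.67988507],
       [-0.67914562, -0.03203489, -0.73330416]]), 't': array([  15.98702117, -364.75034431, 1321.68054861])}
```

View pics/top0.png

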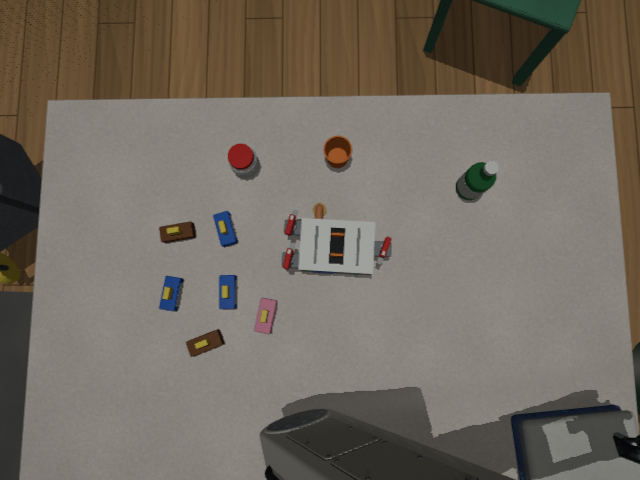

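View pics/scene0.png

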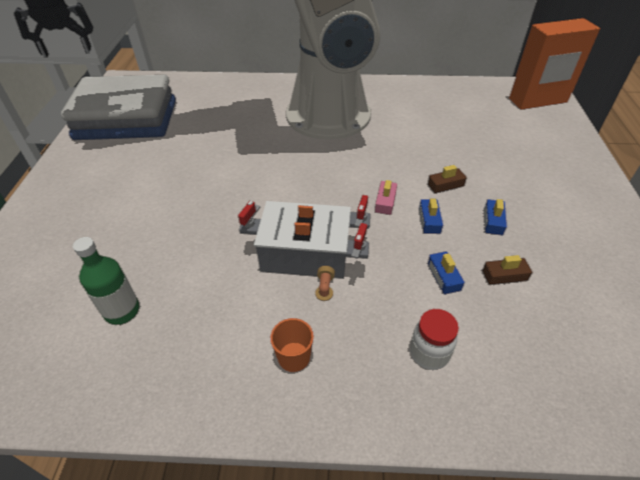

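Top view: the three blue cartridges with yellow grips are at (225,229), (171,293) and (228,292). The look-alikes are brown at (177,232) and (205,343), and pink at (265,316). The box and cover are at (337,246), with bolts at (291,225), (289,259) and (386,247).

```bash
cat >> h.py <<'E'
def blobs(im,mask,mn=15):
    n,l,s,c=cv2.connectedComponentsWithStats(mask.astype(np.uint8)); return [(l==i) for i in range(1,n) if s[i,4]>=mn]
def masks(im):
    h=cv2.cvtColor(im,cv2.COLOR_RGB2HSV).astype(int); H,S,V=h[...,0],h[...,1],h[...,2]
    return dict(blue=(H>105)&(H<125)&(S>140)&(V>60),yellow=(H>20)&(H<32)&(S>150)&(V>90),red=((H<5)|(H>174))&(S>170)&(V>70),orange=(H>5)&(H<16)&(S>170)&(V>90))
E
python3 - <<'E'
from h import *
for n in('top','scene'):
    z=np.load(f'pics/{n}0.npz'); im,d=z['im'],z['d']; P={k:z[k] for k in('R','t')}; P.update({k:float(z[k]) for k in('fx','fy','cx','cy')})
    C=cloud(d,P); print(n)
    for k,m in masks(im).items():
        for b in blobs(im,m):
            v,u=np.nonzero(b); p=C[b]; p=p[p[:,2]<300]
            if len(p)<10: continue
            zt=np.percentile(p[:,2],80); q=p[p[:,2]>zt-6]
            (cx,cy),(w,h),a=cv2.minAreaRect(q[:,:2].astype(np.float32))
            print(k,'px',int(u.mean()),int(v.mean()),len(u),'med',np.round(np.median(q,0),1),'rect',round(cx,1),round(cy,1),round(w,1),round(h,1),round(a,1))
    if n=='top':
        W=(C[...,2]>76)&(C[...,2]<95)&(im.min(-1)>120)
        b=max(blobs(im,W,200),key=lambda b:b.sum()); q=C[b]; print('cover',np.median(q[:,2]),cv2.minAreaRect(q[:,:2].astype(np.float32)))
        print('table',np.median(C[330:360,300:380,2]))
E
```

```text
top
blue px 224 228 375 med [585.5 247.8  29.6] rect 588.5 251.1 82.4 38.9 16.4
blue px 227 291 384 med [428.2 236.9  30.1] rect 429.6 240.5 81.7 36.2 1.1
blue px 170 292 379 med [426.1 379.3  29.7] rect 426.4 383.6 39.0 81.6 80.0
yellow px 222 226 56 med [588.4 251.   55.8] rect 588.7 250.7 28.1 12.3 17.2
yellow px 172 229 72 med [580.7 373.7  55.4] rect 580.7 373.9 13.6 29.1 7.5
yellow px 2 278 50 med [ 508.  1265.3 -630.3] rect 505.8 1267.2 15.3 34.0 71.8
yellow px 166 292 58 med [425.7 383.7  56. ] rect 426.5 383.4 12.7 27.2 80.1
yellow px 225 291 57 med [429.9 239.8  55.3] rect 428.8 240.1 26.6 11.2 1.1
yellow px 263 316 42 med [367.7 146.6  56.3] rect 371.6 144.8 12.1 26.1 80.7
yellow px 200 343 78 med [304.4 294.6  55.9] rect 304.9 294.7 12.9 29.1 21.3
red px 239 155 475 med [757.2 203.9  90. ] rect 757.5 204.1 59.3 58.2 32.9
red px 289 225 87 med [578.1  79.7 119.8] rect 582.0 78.4 13.3 44.1 73.5
red px 385 244 84 med [ 532.5 -143.7  119.7] rect 529.1 -141.6 11.4 45.7 67.8
red px 287 259 89 med [498.8  84.  120. ] rect 503.0 83.2 12.8 45.3 76.4
orange px 337 153 334 med [773.
[... 950 characters left out ...]
73.9 9.8 25.5 5.8
red px 363 200 46 med [501.9  88.5 119. ] rect 502.0 88.2 9.5 27.5 77.3
red px 246 213 165 med [ 541.1 -140.5  117.7] rect 536.5 -139.5 9.5 44.1 70.6
red px 360 213 39 med [529.6  83.4 113.7] rect 526.7 85.4 5.9 15.2 44.8
red px 360 235 112 med [585.   83.  118.5] rect 590.8 80.4 10.4 44.4 74.5
red px 438 326 1028 med [765.8 204.3  89.2] rect 763.8 205.0 56.9 61.1 69.2
orange px 559 57 2744 med [-87.2 627.8 218.4] rect -94.2 631.4 70.7 162.6 17.7
orange px 305 211 106 med [518.6 -26.9 107.6] rect 518.0 -26.0 22.1 5.2 82.9
orange px 302 227 138 med [565.7 -29.2 110.8] rect 565.2 -28.5 6.3 24.7 1.0
orange px 291 342 1486 med [775.6 -31.9  65.8] rect 782.5 -32.2 68.7 65.2 24.4
```

Request:
drive_tool --pt "2.55 -2.3 -0.4 0" --pt "2.55 -2.3 -0.4 0" --pt "2.55 -2.3 -0.4 0" --pt "2.55 -2.3 -0.4 0" --pt "2.55 -2.3 -0.4 0" --pt "2.55 -2.3 -0.4 0" --pt "2.55 -2.3 -0.4 0" --pt "2.55 -2.3 -0.4 0" --pt "2.55 -2.3 -0.4 0" --pt "2.55 -2.3 -0.4 0"

```text
clock: 0.93
eef_pos: [346.1, -317.0, 288.3]
tcp_rot: [-3.141, 0.0, 0.253]
contact_force: [0.3, 0.4, 0.2]
opening: 1.0
```

Request:
drive_tool --pt "2.55 -2.3 -0.4 0" --pt "2.55 -2.3 -0.4 0" --pt "2.55 -2.3 -0.4 0" --pt "2.55 -2.3 -0.4 0" --pt "2.55 -2.3 -0.4 0" --pt "2.55 -2.3 -0.4 0" --pt "2.55 -2.3 -0.4 0" --pt "2.55 -2.3 -0.4 0" --pt "2.55 -2.3 -0.4 0" --pt "2.55 -2.3 -0.4 0"

```text
clock: 1.77
eef_pos: [535.5, -30.5, 328.3]
tcp_rot: [-3.142, 0.0, 0.253]
contact_force: [-0.5, -1.0, -0.4]
opening: 0.999
```

Request:
drive_tool --pt "0 0 0 -0.114" --pt "0 0 0 -0.114" --pt "0 0 0 -0.114" --pt "0 0 0 -0.114" --pt "0 0 0 -0.114" --pt "0 0 0 -0.114" --pt "0 0 0 -0.114" --pt "0 0 0 -0.114" --pt "0 0 0 -0.114" --pt "0 0 0 -0.114" --pt "0 0 0 -0.114" --pt "0 0 0 0"

```text
clock: 2.77
eef_pos: [534.8, -32.2, 328.0]
tcp_rot: [-3.141, -0.0, 1.512]
contact_force: [0.0, 0.4, -0.2]
opening: 0.998
```

```bash
cat >> h.py <<'E'
def go(x,y,z,yaw=None):
    "tool-frame total shift (cm) from the pose now to x,y,z, and turn to yaw"
    s=r.sense(); p=np.array(s['eef_pos']); R=rot(s['tcp_rot']); d=R.T@(np.array([x,y,z])-p)/10
    t=None if yaw is None else -((yaw-s['tcp_rot'][2]+np.pi)%(2*np.pi)-np.pi)
    print('go: shift cm',np.round(d,2),'turn',None if t is None else round(t,3))
def rot(e):
    from scipy.spatial.transform import Rotation as Ro; return Ro.from_euler('xyz',e).as_matrix()
def report(im,C,zlo=20,zhi=140):
    for k,m in masks(im).items():
        for b in blobs(im,m,60):
            v,u=np.nonzero(b); p=C[b]; p=p[(p[:,2]>zlo)&(p[:,2]<zhi)]
            if len(p)<30: continue
            zt=np.percentile(p[:,2],80); q=p[abs(p[:,2]-zt)<4]
            (cx,cy),(w,h),a=cv2.minAreaRect(q[:,:2].astype(np.float32))
            if w<h: w,h,a=h,w,a+90
            print(k,'px',int(u.mean()),int(v.mean()),len(u),'z',round(zt,1),'rect',np.round([cx,cy,w,h],1),'long-axis yaw deg',round((a+90)%180-90,1))
E
python3 - <<'E'
from h import *
st(); print(r.tcp_to_tips)
im,d,P=shot('wrist'); save('w1',im); C=cloud(d,P); report(im,C); print(np.array(P['R']).round(2),P['t'],P['fx'])
E
```

```text
t 2.77 pos [534.8 -32.2 328. ] rot [-3.141 -0.     1.512] F [ 0.   0.4 -0.2] open 0.998 q [-0.06  0.14  1.73  0.    1.27 -0.  ]
17.0
yellow px 111 7 512 z 56.9 rect [371.1 146.1  29.8  12.1] long-axis yaw deg -5.4
red px 368 67 1041 z 120.7 rect [583.6  80.1  47.4  13.5] long-axis yaw deg -15.5
red px 261 67 1041 z 120.6 rect [503.9  85.1  46.7  13.4] long-axis yaw deg -13.2
red px 318 333 559 z 120.4 rect [ 529.8 -140.5   47.3   13.7] long-axis yaw deg -19.8
orange px 406 144 535 z 30.3 rect [630.   15.4  34.5  15.6] long-axis yaw deg -3.9
orange px 564 187 1317 z 70.8 rect [778.  -32.7  71.1  70.5] long-axis yaw deg -12.4
orange px 345 202 91 z 113.9 rect [561.1 -23.3  14.7   5.1] long-axis yaw deg 86.4
[[ 1.   -0.06 -0.  ]
 [-0.05 -0.95  0.32]
 [-0.02 -0.32 -0.95]] [-534.47253948  -67.57388714  456.31650104] 411.60323779136513
```

View pics/w1.png

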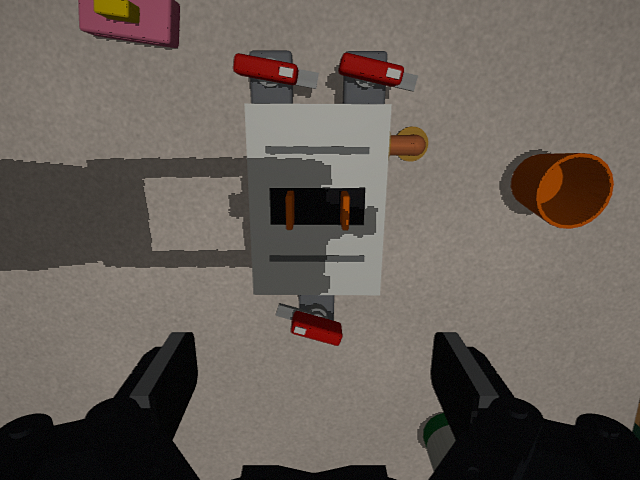

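Wrist view: knobs at (267,68), (372,68) and (317,328), with the white marks showing a and b pointing +x and c pointing −x. The orange pads are at (290,210) and (346,210).

```bash
python3 - <<'E'
from h import *
im,d,P=shot('wrist'); C=cloud(d,P)
m=(abs(C[...,2]-85.5)<3); b=max(blobs(im,m,500),key=lambda b:b.sum()); q=C[b]; print('cover',q[:,2].mean(),cv2.minAreaRect(q[:,:2].astype(np.float32)))
h=cv2.cvtColor(im,cv2.COLOR_RGB2HSV).astype(int); o=(h[...,0]<18)&(h[...,1]>120)&(C[...,2]>108)&(C[...,2]<118)
for b in blobs(im,o,40): q=C[b]; print(cv2.minAreaRect(q[:,:2].astype(np.float32)),q[:,2].max())
go(536.6,-30,105,1.508)
E
```

```text
cover 85.32110544691619 ((536.353515625, -29.637344360351562), (176.06629943847656, 124.31033325195312), 86.3688735961914)
((572.962890625, 75.8866958618164), (0.8366771340370178, 21.735034942626953), 74.63328552246094) 117.99716273482575
((512.457275390625, -27.273645401000977), (29.30293083190918, 6.069065093994141), 85.34505462646484) 115.19926115631546
((560.0105590820312, -30.291271209716797), (29.023937225341797, 5.859679222106934), 87.51451110839844) 116.32089146832169
((530.73291015625, -135.20663452148438), (4.894810199737549, 46.69096755981445), 71.85181427001953) 117.98206951254933
go: shift cm [ 0.23  0.16 22.31] turn -0.005
```

Request:
drive_tool --pt "0.3 0.15 2.2 0" --pt "0 0 2.4 0" --pt "0 0 2.4 0" --pt "0 0 2.4 0" --pt "0 0 2.4 0" --pt "0 0 2.4 0" --pt "0 0 2.4 0" --pt "0 0 2.4 0" --pt "0 0 2.0 0" --pt "0 0 1.3 0" --pt "0 0 0 0" --pt "0 0 0 0" --jaw 0 --force 28

```text
clock: 3.87
eef_pos: [536.3, -29.3, 104.9]
tcp_rot: [-3.14, 0.0, 1.504]
contact_force: [-0.1, 0.8, 0.3]
opening: 1.0
```

Request:
drive_tool --pt "0 0 0 0" --pt "0 0 0 0" --pt "0 0 0 0" --pt "0 0 0 0" --pt "0 0 0 0" --pt "0 0 0 0" --pt "0 0 0 0" --pt "0 0 0 0" --pt "0 0 0 0" --pt "0 0 0 0" --pt "0 0 0 0" --pt "0 0 0 0" --jaw 1 --force 28

```text
clock: 4.87
eef_pos: [537.8, -29.3, 107.0]
tcp_rot: [3.139, -0.0, 1.507]
contact_force: [-2.2, -0.0, 12.4]
opening: 0.429
```

Request:
drive_tool --pt "0 0 -0.5 0" --pt "0 0 -0.5 0" --pt "0 0 -0.5 0" --pt "0 0 -0.5 0" --pt "0 0 -0.5 0" --pt "0 0 -0.5 0" --pt "0 0 -0.5 0" --pt "0 0 -0.5 0" --pt "0 0 0 0"

```text
clock: 5.62
eef_pos: [537.4, -29.3, 146.4]
tcp_rot: [3.14, -0.0, 1.507]
contact_force: [0.5, 0.3, -2.9]
opening: 0.423
```

```bash
python3 - <<'E'
from h import *
st()
im,d,P=shot('top'); C=cloud(d,P); save('t2',im[180:310,200:420].repeat(3,0).repeat(3,1)); report(im,C)
E
```

```text
t 5.62 pos [537.4 -29.3 146.4] rot [ 3.14  -0.     1.507] F [ 0.5  0.3 -2.9] open 0.423 q [-0.06  0.34  1.91 -0.    0.89  0.01]
blue px 224 228 376 z 31.5 rect [588.2 251.   82.3  38.9] long-axis yaw deg 16.5
blue px 227 291 384 z 31.7 rect [429.5 240.3  81.7  36.2] long-axis yaw deg 1.5
blue px 170 293 378 z 31.5 rect [426.5 383.5  81.4  39.6] long-axis yaw deg -9.8
yellow px 172 229 73 z 56.9 rect [580.9 373.4  28.6  13.8] long-axis yaw deg -81.6
yellow px 200 343 79 z 56.8 rect [304.9 294.7  29.7  12.7] long-axis yaw deg -68.4
red px 239 155 476 z 91.4 rect [757.3 204.2  60.5  58. ] long-axis yaw deg 30.7
red px 289 226 88 z 121.3 rect [581.5  78.2  43.6  13.1] long-axis yaw deg -15.5
red px 386 243 71 z 121.4 rect [ 535.1 -144.3   31.5   11.4] long-axis yaw deg -23.4
red px 286 260 70 z 121.8 rect [497.1  84.7  33.   11.4] long-axis yaw deg -14.6
orange px 337 153 344 z 70.9 rect [776.8 -33.9  68.5  66.8] long-axis yaw deg 12.2
```

View pics/t2.png

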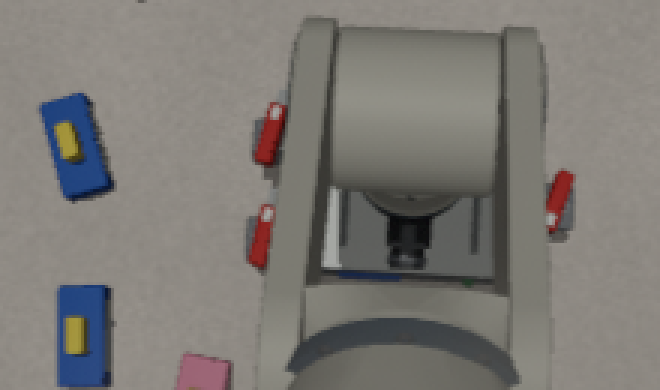

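The cover is free: −2.9 N at the wrist matches its weight. Next I raise it over the bolt and lay it on the right.

Request:
drive_tool --pt "0 0 -1 0" --pt "0 0 -1 0" --pt "0 0 -1 0" --pt "0 0 -1 0" --pt "0 0 0 0"

```text
clock: 6.08
eef_pos: [538.2, -29.4, 188.0]
tcp_rot: [3.138, -0.0, 1.507]
contact_force: [0.8, -0.5, -2.7]
opening: 0.434
```

Request:
drive_tool --pt "-1.4 -0.2 0 0" --pt "-2.75 -0.38 0 0" --pt "-2.75 -0.38 0 0" --pt "-2.75 -0.38 0 0" --pt "-2.75 -0.38 0 0" --pt "-2.75 -0.38 0 0" --pt "-2.75 -0.38 0 0" --pt "-2.75 -0.38 0 0" --pt "-2.75 -0.38 0 0" --pt "-2.75 -0.38 0 0" --pt "-2.75 -0.38 0 0" --pt "-2.75 -0.38 0 0"

```text
clock: 7.08
eef_pos: [472.3, -343.7, 185.3]
tcp_rot: [3.142, -0.0, 1.507]
contact_force: [0.1, 1.0, -2.6]
opening: 0.419
```

Request:
drive_tool --pt "-1.3 -0.2 0 0" --pt "0 0 0 0" --pt "0 0 1.5 0" --pt "0 0 2 0" --pt "0 0 2 0" --pt "0 0 2 0" --pt "0 0 2 0" --pt "0 0 2 0" --pt "0 0 1 0" --pt "0 0 0 0"

```text
clock: 7.92
eef_pos: [468.9, -353.4, 58.1]
tcp_rot: [-3.138, -0.003, 1.507]
contact_force: [-0.9, 1.1, -2.3]
opening: 0.425
```

```bash
python3 - <<'E'
from h import *
st(); go(470,-355,43)
E
```

```text
t 7.92 pos [ 468.9 -353.4   58.1] rot [-3.138e+00 -3.000e-03  1.507e+00] F [-0.9  1.1 -2.3] open 0.425 q [-0.65  0.54  1.85  0.    0.76 -0.59]
go: shift cm [-0.16  0.13  1.51] turn None
```

Request:
drive_tool --pt "0 0 0.5 0" --pt "0 0 0.4 0" --pt "0 0 0.2 0" --pt "0 0 0.2 0" --pt "0 0 0.1 0" --pt "0 0 0 0" --pt "0 0 0 0"

```text
clock: 8.5
eef_pos: [470.0, -355.3, 46.5]
tcp_rot: [3.141, 0.0, 1.507]
contact_force: [0.7, 0.5, -2.0]
opening: 0.423
```

```bash
python3 - <<'E'
from h import *
st()
E
```

```text
t 8.5 pos [ 470.  -355.3   46.5] rot [3.141 0.    1.507] F [ 0.7  0.5 -2. ] open 0.423 q [-0.65  0.55  1.85  0.    0.74 -0.59]
```

Request:
drive_tool --pt "0 0 0.1 0" --pt "0 0 0.1 0" --pt "0 0 0.1 0" --pt "0 0 0.1 0" --pt "0 0 0 0" --pt "0 0 0 0"

```text
clock: 9.0
eef_pos: [470.0, -355.3, 43.2]
tcp_rot: [3.141, 0.0, 1.507]
contact_force: [-2.9, 2.3, 8.9]
opening: 0.422
```

Request:
drive_tool --pt "0 0 0 0" --pt "0 0 0 0" --pt "0 0 0 0" --pt "0 0 0 0" --pt "0 0 0 0" --pt "0 0 0 0" --pt "0 0 0 0" --pt "0 0 -0.2 0" --pt "0 0 -0.5 0" --pt "0 0 -1 0" --pt "0 0 -2 0" --pt "0 0 -3 0" --jaw 0

```text
clock: 10.0
eef_pos: [468.7, -354.2, 108.8]
tcp_rot: [-3.138, -0.002, 1.507]
contact_force: [0.1, 0.6, 0.9]
opening: 1.001
```

Request:
drive_tool --pt "0 0 -3 0" --pt "0 0 -3 0" --pt "0 0 -3 0" --pt "0 0 -3 0" --pt "0 0 -3 0" --pt "0 0 -3 0" --pt "0 0 0 0"

```text
clock: 10.58
eef_pos: [472.1, -356.8, 296.9]
tcp_rot: [3.133, 0.006, 1.507]
contact_force: [0.5, -1.2, 2.4]
opening: 1.002
```

```bash
python3 - <<'E'
from h import *
st()
im,d,P=shot('wrist'); C=cloud(d,P); save('w3',im)
for zz in (21,):
  m=(abs(C[...,2]-zz)<4)&(C[...,1]<-200); b=max(blobs(im,m,500),key=lambda b:b.sum()); q=C[b]; print('cover',np.median(q[:,2]),q[:,2].std(),cv2.minAreaRect(q[:,:2].astype(np.float32)))
im,d,P=shot('top'); C=cloud(d,P); save('t3',im); report(im,C)
go(510,290,250)
E
```

```text
t 10.58 pos [ 472.1 -356.8  296.9] rot [3.133 0.006 1.507] F [ 0.5 -1.2  2.4] open 1.002 q [-0.65  0.25  1.66  0.    1.22 -0.59]
cover 21.31495138577412 0.8518599896207585 ((468.6189270019531, -355.7176208496094), (175.93663024902344, 124.40770721435547), 86.38249206542969)
blue px 224 228 376 z 31.3 rect [588.1 250.9  83.   38.4] long-axis yaw deg 16.1
blue px 227 291 383 z 31.8 rect [429.5 240.7  81.2  36.4] long-axis yaw deg 0.5
blue px 170 292 375 z 31.7 rect [426.4 383.2  80.5  38.2] long-axis yaw deg -9.9
yellow px 172 229 72 z 57.5 rect [580.8 373.6  28.5  13.5] long-axis yaw deg -79.3
yellow px 200 343 79 z 57.1 rect [304.7 295.   29.2  12.8] long-axis yaw deg -69.1
red px 239 155 476 z 91.6 rect [756.7 203.9  60.7  57.5] long-axis yaw deg 33.4
red px 289 226 91 z 121.4 rect [580.8  78.   43.8  12.7] long-axis yaw deg -15.9
red px 385 244 84 z 121.9 rect [ 529.1 -141.7   46.3   11.4] long-axis yaw deg -19.8
red px 287 259 91 z 121.2 rect [502.9  82.6  45.3  12.9] long-axis yaw deg -13.5
orange px 337 153 350 z 71.0 rect [776.8 -33.9  69.3  66.6] long-axis yaw deg 12.8
go: shift cm [64.68 -0.19  4.02] turn None
```

View pics/t3.png

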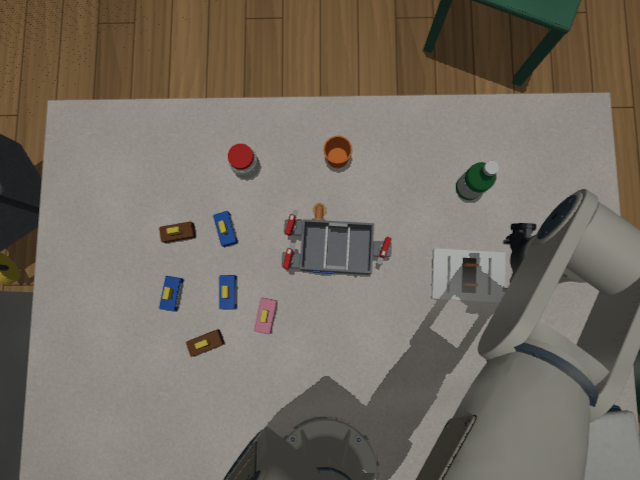

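The cover lies flat on the right at (470,275), and the open box at (337,247) is empty. Next I look at the cartridges up close.

Request:
drive_tool --pt "2 0 0 0" --pt "3.6 0 0 0" --pt "3.6 0 0 0" --pt "3.6 0 0 0" --pt "3.6 0 0 0" --pt "3.6 0 0 0" --pt "3.6 0 0 0" --pt "3.6 0 0 0" --pt "3.6 0 0 0" --pt "3.6 0 0 0" --pt "3.6 0 0 0" --pt "3.6 0 0 0"

```text
clock: 11.68
eef_pos: [495.4, 61.6, 288.2]
tcp_rot: [-3.14, 0.0, 1.507]
contact_force: [1.3, -0.0, 0.2]
opening: 1.0
```

Request:
drive_tool --pt "3.6 0 0 0" --pt "3.6 0 0 0" --pt "3.6 0 0 0" --pt "3.6 0 0 0" --pt "2 0 0 0" --pt "0 0 0 0" --pt "0 0 0 0"

```text
clock: 12.27
eef_pos: [506.1, 224.1, 287.9]
tcp_rot: [-3.139, 0.001, 1.509]
contact_force: [-0.2, -1.2, 0.1]
opening: 1.003
```

```bash
python3 - <<'E'
from h import *
st()
im,d,P=shot('wrist'); C=cloud(d,P); save('w4',im); report(im,C,10,140)
E
```

```text
t 12.27 pos [506.1 224.1 287.9] rot [-3.139e+00  1.000e-03  1.509e+00] F [-0.2 -1.2  0.1] open 1.003 q [ 0.41  0.21  1.74 -0.    1.2   0.48]
blue px 212 24 3401 z 30.8 rect [426.6 385.2  82.7  37.6] long-axis yaw deg -9.6
blue px 402 166 3068 z 30.8 rect [589.  253.9  83.3  39.3] long-axis yaw deg 16.6
blue px 233 187 2595 z 30.7 rect [429.8 244.1  82.5  38.6] long-axis yaw deg 1.6
blue px 300 415 72 z 56.9 rect [476.7   5.   49.7   1.6] long-axis yaw deg 87.2
yellow px 199 11 725 z 56.8 rect [426.7 386.3  28.6  13.7] long-axis yaw deg -9.9
yellow px 402 15 581 z 56.8 rect [581.6 373.7  24.2  14. ] long-axis yaw deg -80.9
yellow px 72 140 567 z 56.8 rect [305.2 297.1  29.9  14.2] long-axis yaw deg -68.3
yellow px 409 172 529 z 56.8 rect [588.9 253.8  29.4  13.5] long-axis yaw deg 16.2
yellow px 234 190 62 z 56.6 rect [436.  248.   13.6   8.3] long-axis yaw deg -25.9
yellow px 179 297 391 z 56.6 rect [371.9 147.6  28.8  13.9] long-axis yaw deg -10.6
red px 617 225 3042 z 90.8 rect [747.7 204.4  61.6  41.4] long-axis yaw deg -79.0
red px 410 386 592 z 120.5 rect [579.1  81.8  37.8  13.7] long-axis yaw deg -17.1
red px 320 386 668 z 120.5 rect [504.   85.4  47.1  14. ] long-axis yaw deg -14.0
orange px 609 416 81 z 70.8 rect [791.5  -2.3  35.7   5.5] long-axis yaw deg -25.2
```

View pics/w4.png

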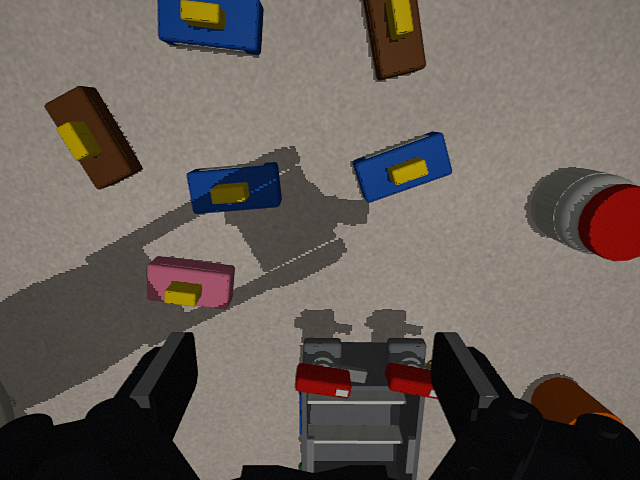

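Wrist view: the blue cartridges are at (402,166), (233,187) and (212,24). Brown at (93,137) and (395,35) and pink at (190,281) are the ones to leave alone. The three blue ones match the description by colour, so I take the one at (402,166) first.

```bash
python3 - <<'E'
from h import *
st(); go(588.9,253.8,52,1.857)
E
```

```text
t 12.32 pos [506.2 223.2 288.2] rot [-3.140e+00  1.000e-03  1.508e+00] F [ 0.2 -1.1 -0.2] open 0.999 q [ 0.41  0.21  1.74 -0.    1.2   0.48]
go: shift cm [ 3.61  8.1  23.6 ] turn -0.349
```

Request:
drive_tool --pt "0.9 2.0 0 0" --pt "0.9 2.0 1.0 0" --pt "0.9 2.05 2 0" --pt "0.9 2.05 2 0" --pt "0 0 2 -0.117" --pt "0 0 2 -0.116" --pt "0 0 2 -0.116" --pt "0 0 2 0" --pt "0 0 2 0" --pt "0 0 0 0" --pt "0 0 0 0" --jaw 0 --force 50

```text
clock: 13.23
eef_pos: [589.4, 252.6, 138.4]
tcp_rot: [-3.139, 0.001, 1.854]
contact_force: [-0.3, -0.7, 0.4]
opening: 0.995
```

```bash
python3 - <<'E'
from h import *
st(); go(588.9,253.8,52,1.857)
im,d,P=shot('top'); report(im,cloud(d,P),10,60)
E
```

```text
t 13.23 pos [589.4 252.6 138.4] rot [-3.139e+00  1.000e-03  1.854e+00] F [-0.3 -0.7  0.4] open 0.995 q [ 0.4   0.49  1.68 -0.    0.97  0.12]
go: shift cm [0.14 0.01 8.64] turn -0.003
blue px 227 227 265 z 31.5 rect [590.  245.8  81.4  27.6] long-axis yaw deg 16.0
blue px 230 286 213 z 31.7 rect [434.  226.9  82.8  27.6] long-axis yaw deg 20.6
yellow px 171 229 67 z 57.1 rect [581.2 373.6  28.8  12.9] long-axis yaw deg -77.7
yellow px 263 315 60 z 56.8 rect [371.1 145.8  27.3  12.7] long-axis yaw deg -10.4
```

Request:
drive_tool --pt "0.14 0 2 0" --pt "0 0 2 0" --pt "0 0 2 0" --pt "0 0 1.6 0" --pt "0 0 1.0 0" --pt "0 0 0 0" --pt "0 0 0 0"

```text
clock: 13.87
eef_pos: [590.3, 255.7, 54.2]
tcp_rot: [3.141, -0.0, 1.856]
contact_force: [0.1, 1.3, 0.4]
opening: 1.0
```

Request:
drive_tool --pt "0 0 0 0" --pt "0 0 0 0" --pt "0 0 0 0" --pt "0 0 0 0" --pt "0 0 0 0" --pt "0 0 0 0" --pt "0 0 0 0" --pt "0 0 0 0" --pt "0 0 0 0" --pt "0 0 0 0" --jaw 1 --force 50

```text
clock: 14.7
eef_pos: [590.3, 255.9, 54.1]
tcp_rot: [3.14, -0.0, 1.856]
contact_force: [-0.8, -1.0, 6.2]
opening: 0.333
```

Request:
drive_tool --pt "0 0 -1 0" --pt "0 0 -2 0" --pt "0 0 -3 0" --pt "0 0 -3 0" --pt "0 0 -3 0" --pt "0 0 0 0"

```text
clock: 15.2
eef_pos: [592.7, 257.0, 180.0]
tcp_rot: [3.133, -0.001, 1.856]
contact_force: [0.9, 0.8, -0.8]
opening: 0.34
```

```bash
python3 - <<'E'
from h import *
st(); go(539.8,23,160,1.508)
im,d,P=shot('top'); report(im,cloud(d,P),10,60)
im,d,P=shot('wrist'); report(im,cloud(d,P),10,140)
E
```

```text
t 15.2 pos [592.7 257.  180. ] rot [ 3.133e+00 -1.000e-03  1.856e+00] F [ 0.9  0.8 -0.8] open 0.34 q [0.41 0.45 1.65 0.   1.03 0.12]
go: shift cm [-20.97 -11.67   1.88] turn 0.348
blue px 228 288 303 z 31.4 rect [429.5 239.7  81.6  35.7] long-axis yaw deg 2.8
yellow px 171 229 69 z 56.7 rect [581.1 373.6  29.2  13. ] long-axis yaw deg -79.4
blue px 144 6 534 z 30.5 rect [454.1 363.2  27.9  10.2] long-axis yaw deg 16.9
blue px 80 188 5273 z 30.6 rect [430.2 243.9  83.1  39.4] long-axis yaw deg 1.5
blue px 316 308 9102 z 139.0 rect [620.6 283.8   7.    1. ] long-axis yaw deg 14.3
yellow px 357 46 1508 z 56.7 rect [581.4 376.3  29.7  13.8] long-axis yaw deg -80.2
yellow px 51 200 970 z 56.7 rect [429.6 243.7  29.3  13.6] long-axis yaw deg 0.8
red px 552 403 4685 z 90.6 rect [761.9 215.   62.5  42.7] long-axis yaw deg -22.3
```

Request:
drive_tool --pt "-1.5 -0.8 -1 0" --pt "-2.6 -1.45 0 0" --pt "-2.6 -1.45 0 0" --pt "-2.6 -1.45 0 0" --pt "-2.6 -1.45 0 0" --pt "-2.6 -1.45 0 0" --pt "-2.6 -1.45 0 0" --pt "-2.6 -1.45 0 0" --pt "-1.3 -0.7 0 0" --pt "0 0 0 0.116" --pt "0 0 0 0.116" --pt "0 0 0 0.116"

```text
clock: 16.3
eef_pos: [535.4, 20.3, 182.0]
tcp_rot: [-3.138, 0.0, 1.501]
contact_force: [-0.2, 0.2, -1.0]
opening: 0.338
```

Request:
drive_tool --pt "0 0 0 0" --pt "0 0 0 0" --pt "0 0 0 0"

```text
clock: 16.55
eef_pos: [536.4, 21.2, 182.6]
tcp_rot: [-3.14, 0.0, 1.512]
contact_force: [0.8, 0.2, -2.0]
opening: 0.335
```

```bash
cat > chk.py <<'E'
from h import *
import sys
# state of the held cart in the tool frame, from the wrist camera (blue near the tool)
a=[float(x) for x in sys.argv[1:]]
s=st(); go(*a)
im,d,P=shot('wrist'); C=cloud(d,P); m=masks(im)['blue']; R=rot(s['tcp_rot'])
q=(C[m]-np.array(s['eef_pos']))@R; q=q[(abs(q[:,0])<60)&(abs(q[:,1])<60)&(q[:,2]>10)&(q[:,2]<60)]
print('held: n',len(q),'tool y range',np.round(np.percentile(q[:,1],[1,99]),1),'tool z pct',np.round(np.percentile(q[:,2],[2,25,50,98]),1),'x',np.round(np.percentile(q[:,0],[1,99]),1))
E
python3 chk.py 539.8 23 58 1.508
```

```text
t 16.55 pos [536.4  21.2 182.6] rot [-3.14   0.     1.512] F [ 0.8  0.2 -2. ] open 0.335 q [ 0.04  0.29  1.88 -0.    0.97  0.1 ]
go: shift cm [ 0.2   0.35 12.46] turn 0.004
held: n 10247 tool y range [-41.6  39.6] tool z pct [22.8 23.7 24.2 46.9] x [-16.9  18. ]
```

Request:
drive_tool --pt "0.2 0.35 1 0" --pt "0 0 2 0" --pt "0 0 2 0" --pt "0 0 1 0" --pt "0 0 0 0" --pt "0 0 0 0"

```text
clock: 17.1
eef_pos: [540.4, 23.3, 122.7]
tcp_rot: [-3.14, 0.0, 1.509]
contact_force: [0.3, 0.1, -1.5]
opening: 0.34
```

Request:
drive_tool --pt "0 0 1.5 0" --pt "0 0 1.5 0" --pt "0 0 1.2 0" --pt "0 0 1 0" --pt "0 0 0.7 0" --pt "0 0 0.2 0" --pt "0 0 0 0" --pt "0 0 0 0"

```text
clock: 17.77
eef_pos: [541.0, 23.2, 62.6]
tcp_rot: [3.141, -0.0, 1.508]
contact_force: [0.1, -0.3, -1.5]
opening: 0.337
```

```bash
python3 chk.py 539.8 23 60 1.508
```

```text
t 17.77 pos [541.   23.2  62.6] rot [ 3.141 -0.     1.508] F [ 0.1 -0.3 -1.5] open 0.337 q [ 0.04  0.48  1.95 -0.    0.72  0.1 ]
go: shift cm [-0.03 -0.12  0.26] turn -0.0
held: n 3384 tool y range [-42.2  39.9] tool z pct [22.8 23.6 24.  25.4] x [-19.    7.4]
```

Request:
drive_tool --pt "0 0 0.1 0" --pt "0 0 0.1 0" --pt "0 0 0 0" --pt "0 0 0 0"

```text
clock: 18.15
eef_pos: [540.7, 23.2, 60.4]
tcp_rot: [3.141, -0.0, 1.508]
contact_force: [0.7, -0.9, -1.3]
opening: 0.335
```

Request:
drive_tool --pt "0 0 0 0" --pt "0 0 0 0" --pt "0 0 0 0" --pt "0 0 0 0" --pt "0 0 -0.5 0" --pt "0 0 -1 0" --pt "0 0 -2 0" --pt "0 0 -3 0" --pt "0 0 -3 0" --pt "0 0 -3 0" --pt "0 0 -3 0" --pt "0 0 0 0" --jaw 0.45

```text
clock: 19.15
eef_pos: [543.8, 23.3, 222.2]
tcp_rot: [3.132, -0.001, 1.508]
contact_force: [1.2, 0.1, 0.3]
opening: 0.549
```

```bash
cat > bx.py <<'E'
from h import *
c,yw=np.array([536.4,-29.3]),-0.063
B=np.array([[np.cos(yw),np.sin(yw)],[-np.sin(yw),np.cos(yw)]])
def inbox(im,C):
    m=masks(im)
    for k,z0 in(('blue',36),('yellow',62)):
        for b in blobs(im,m[k],40):
            q=C[b]; q=q[abs(q[:,2]-z0)<4]
            q=np.c_[(q[:,:2]-c)@B.T,q[:,2]]; q=q[(abs(q[:,0])<54)&(abs(q[:,1])<82)]
            if len(q)>20: (x,y),(w,h),a=cv2.minAreaRect(q[:,:2].astype(np.float32)); print(' in box',k,np.round([x,y,w,h,a],1),'z',np.round(np.percentile(q[:,2],[5,50,95]),1))
E
python3 - <<'E'
from bx import *
st()
im,d,P=shot('wrist'); C=cloud(d,P); inbox(im,C)
im,d,P=shot('top'); C=cloud(d,P); report(im,C,10,60); inbox(im,C)
go(430,243.8,170,1.592)
E
```

```text
t 19.15 pos [543.8  23.3 222.2] rot [ 3.132e+00 -1.000e-03  1.508e+00] F [1.2 0.1 0.3] open 0.549 q [0.04 0.25 1.84 0.   1.04 0.1 ]
 in box blue [-0.3 50.9 83.4 39.3  0.1] z [34.6 36.  37.2]
 in box yellow [-0.4 50.6 13.6 29.2 90. ] z [60.8 62.  63.1]
blue px 320 254 113 z 37.8 rect [523.3  12.6  50.3  19.8] long-axis yaw deg -0.2
blue px 227 291 383 z 31.5 rect [429.5 240.6  81.4  36. ] long-axis yaw deg 1.0
blue px 170 293 376 z 31.5 rect [426.3 383.1  80.8  39.1] long-axis yaw deg -10.1
yellow px 172 229 72 z 56.7 rect [580.9 373.3  28.4  12.4] long-axis yaw deg -80.4
yellow px 200 343 79 z 57.1 rect [304.7 294.5  29.6  12.4] long-axis yaw deg -68.4
 in box blue [-15.6  41.   50.   19.8   3.4] z [32.6 36.  39.3]
go: shift cm [ 21.31 -12.53   4.7 ] turn -0.084
```

Request:
drive_tool --pt "1.3 -0.8 0 0" --pt "2.5 -1.47 0 0" --pt "2.5 -1.47 0 0" --pt "2.5 -1.47 0 0" --pt "2.5 -1.47 0 0" --pt "2.5 -1.47 0 0" --pt "2.5 -1.47 0 0" --pt "2.5 -1.47 1 0" --pt "2.5 -1.47 2 0" --pt "0 0 3 -0.084" --pt "0 0 3 0" --pt "0 0 0 0" --jaw 0.2

```text
clock: 20.25
eef_pos: [424.6, 242.1, 120.1]
tcp_rot: [-3.133, 0.005, 1.593]
contact_force: [-1.3, -1.1, -0.7]
opening: 0.801
```

Request:
drive_tool --pt "0 0 0 0" --pt "0 0 0 0"

```text
clock: 20.42
eef_pos: [429.0, 243.6, 125.9]
tcp_rot: [-3.141, 0.0, 1.591]
contact_force: [-0.1, -0.1, 0.1]
opening: 0.799
```

```bash
python3 - <<'E'
from h import *
st(); go(430,243.8,53,1.597)
im,d,P=shot('wrist'); report(im,cloud(d,P),10,60)
E
```

```text
t 20.42 pos [429.  243.6 125.9] rot [-3.141  0.     1.591] F [-0.1 -0.1  0.1] open 0.799 q [ 0.51  0.31  2.02 -0.    0.81  0.49]
go: shift cm [0.02 0.1  7.29] turn -0.006
blue px 331 14 4428 z 30.7 rect [425.2 368.5  84.4  18.2] long-axis yaw deg 1.3
blue px 316 258 6593 z 30.6 rect [429.7 244.6  83.   39.5] long-axis yaw deg 0.8
yellow px 56 172 1788 z 56.6 rect [305.2 297.3  29.6  14.2] long-axis yaw deg -70.0
yellow px 317 282 1172 z 56.6 rect [429.8 244.1  28.4  12.4] long-axis yaw deg 0.7
yellow px 230 437 179 z 56.5 rect [380.3 143.2  15.6   8.6] long-axis yaw deg 24.5
```

Request:
drive_tool --pt "0 0.1 1.5 0" --pt "0 0 2 0" --pt "0 0 2 0" --pt "0 0 1.3 0" --pt "0 0 0.5 0" --pt "0 0 0 0" --pt "0 0 0 0"

```text
clock: 21.05
eef_pos: [430.6, 243.9, 53.4]
tcp_rot: [3.14, -0.001, 1.591]
contact_force: [0.5, 0.1, -0.6]
opening: 0.801
```

Request:
drive_tool --pt "0 0 0 0" --pt "0 0 0 0" --pt "0 0 0 0" --pt "0 0 0 0" --pt "0 0 0 0" --pt "0 0 0 0" --pt "0 0 0 0" --pt "0 0 0 0" --pt "0 0 0 0" --jaw 1 --force 50

```text
clock: 21.8
eef_pos: [430.2, 244.0, 53.3]
tcp_rot: [3.14, -0.001, 1.592]
contact_force: [-1.7, -1.1, 10.0]
opening: 0.339
```

Request:
drive_tool --pt "0 0 -1 0" --pt "0 0 -2 0" --pt "0 0 -3 0" --pt "0 0 -3 0" --pt "0 0 -3 0" --pt "0 0 -2 0" --pt "0 0 0 0" --pt "0 0 0 0"

```text
clock: 22.47
eef_pos: [430.1, 244.0, 193.6]
tcp_rot: [3.139, -0.001, 1.592]
contact_force: [-0.5, -0.1, -2.3]
opening: 0.336
```

```bash
python3 chk.py 536.4 -29.3 190 1.508
```

```text
t 22.47 pos [430.1 244.  193.6] rot [ 3.139e+00 -1.000e-03  1.592e+00] F [-0.5 -0.1 -2.3] open 0.336 q [0.51 0.21 1.96 0.   0.96 0.49]
go: shift cm [-27.54  10.05   0.35] turn 0.084
held: n 9600 tool y range [-41.6  39.4] tool z pct [22.1 22.9 23.4 33.9] x [-15.7  19.9]
```

Request:
drive_tool --pt "-1.5 0.5 0 0" --pt "-2.6 0.95 0 0" --pt "-2.6 0.95 0 0" --pt "-2.6 0.95 0 0" --pt "-2.6 0.95 0 0" --pt "-2.6 0.95 0 0" --pt "-2.6 0.95 0 0" --pt "-2.6 0.95 0 0" --pt "-2.6 0.95 0 0" --pt "-2.6 0.95 0 0" --pt "-2.6 0.95 0 0" --pt "0 0 0 0.084"

```text
clock: 23.52
eef_pos: [536.1, -32.8, 190.5]
tcp_rot: [-3.14, 0.001, 1.508]
contact_force: [-0.0, 0.7, -1.3]
opening: 0.339
```

Request:
drive_tool --pt "0 0 0 0" --pt "0 0 0 0" --pt "0 0 0 0"

```text
clock: 23.77
eef_pos: [534.5, -28.6, 191.2]
tcp_rot: [-3.139, -0.0, 1.51]
contact_force: [-0.1, -0.6, -2.1]
opening: 0.341
```

```bash
python3 chk.py 536.4 -29.3 59.5 1.508
```

```text
t 23.77 pos [534.5 -28.6 191.2] rot [-3.139 -0.     1.51 ] F [-0.1 -0.6 -2.1] open 0.341 q [-0.06  0.28  1.88  0.    0.98  0.  ]
go: shift cm [-0.06  0.22 13.17] turn 0.002
held: n 10811 tool y range [-41.6  39.4] tool z pct [22.1 23.  23.5 48.2] x [-15.4  19.8]
```

Request:
drive_tool --pt "0 0.25 1 0" --pt "0 0 2 0" --pt "0 0 2 0" --pt "0 0 2 0" --pt "0 0 1 0" --pt "0 0 0 0"

```text
clock: 24.32
eef_pos: [536.2, -28.7, 109.7]
tcp_rot: [-3.137, 0.0, 1.509]
contact_force: [-0.6, -0.9, -2.3]
opening: 0.334
```

Request:
drive_tool --pt "0 0 1.3 0" --pt "0 0 1.3 0" --pt "0 0 1.1 0" --pt "0 0 0.8 0" --pt "0 0 0.4 0" --pt "0 0 0.2 0" --pt "0 0 0 0" --pt "0 0 0 0"

```text
clock: 24.98
eef_pos: [538.3, -29.3, 61.7]
tcp_rot: [3.141, -0.0, 1.508]
contact_force: [0.6, -0.3, -2.0]
opening: 0.339
```

```bash
python3 chk.py 536.4 -29.3 59.5 1.508
```

```text
t 24.98 pos [538.3 -29.3  61.7] rot [ 3.141 -0.     1.508] F [ 0.6 -0.3 -2. ] open 0.339 q [-0.06  0.47  1.95 -0.    0.71  0.01]
go: shift cm [-0.01 -0.19  0.22] turn -0.0
held: n 21691 tool y range [-42.4  39.1] tool z pct [22.3 23.5 25.  35.7] x [-13.2  59.7]
```

Request:
drive_tool --pt "0 0 0.1 0" --pt "0 0 0.1 0" --pt "0 0 0 0" --pt "0 0 0 0"

```text
clock: 25.37
eef_pos: [538.0, -29.3, 59.4]
tcp_rot: [3.141, 0.0, 1.508]
contact_force: [0.3, 0.3, -1.4]
opening: 0.335
```

Request:
drive_tool --pt "0 0 0 0" --pt "0 0 0 0" --pt "0 0 0 0" --pt "0 0 0 0" --pt "0 0 -0.5 0" --pt "0 0 -1 0" --pt "0 0 -2 0" --pt "0 0 -3 0" --pt "0 0 -3 0" --pt "0 0 -3 0" --pt "0 0 -3 0" --pt "0 0 0 0" --jaw 0.45

```text
clock: 26.37
eef_pos: [541.1, -29.5, 221.1]
tcp_rot: [3.132, -0.0, 1.508]
contact_force: [0.6, -1.2, 0.0]
opening: 0.551
```

```bash
python3 - <<'E'
from bx import *
st()
im,d,P=shot('wrist'); C=cloud(d,P); inbox(im,C)
im,d,P=shot('top'); C=cloud(d,P); report(im,C,10,60)
go(426.7,385.7,170,1.4)
E
```

```text
t 26.37 pos [541.1 -29.5 221.1] rot [ 3.132 -0.     1.508] F [ 0.6 -1.2  0. ] open 0.551 q [-0.06  0.25  1.85  0.    1.04  0.01]
 in box blue [-0.2 50.5 83.4 39.6  0. ] z [34.7 36.1 37.3]
 in box blue [ 0.5  0.1 39.6 83.3 90. ] z [34.5 36.  37.3]
 in box yellow [-0.4 50.7 12.9 29.4 89.9] z [60.8 62.  63.3]
 in box yellow [ 0.2 -0.2 29.2 13.3  1. ] z [60.8 62.  63.3]
blue px 315 252 287 z 37.8 rect [530.6  20.2  65.4  36.9] long-axis yaw deg -4.1
blue px 170 293 377 z 31.5 rect [426.3 383.6  80.7  38.4] long-axis yaw deg -10.1
yellow px 172 229 73 z 56.9 rect [581.  373.8  28.3  12.8] long-axis yaw deg -77.4
yellow px 200 343 78 z 57.3 rect [304.9 294.7  28.6  12.8] long-axis yaw deg -68.6
go: shift cm [ 40.72 -13.82   4.59] turn 0.108
```

Two cartridges are placed. Now the third.

Request:
drive_tool --pt "2.2 -0.75 0 0" --pt "3.5 -1.19 0 0" --pt "3.5 -1.19 0 0" --pt "3.5 -1.19 0 0" --pt "3.5 -1.19 0 0" --pt "3.5 -1.19 0 0" --pt "3.5 -1.19 0 0" --pt "3.5 -1.19 0 0" --pt "3.5 -1.19 0 0" --pt "3.5 -1.19 1 0" --pt "3.5 -1.19 2 0" --pt "3.5 -1.19 3 0" --jaw 0.2

```text
clock: 27.47
eef_pos: [426.2, 383.3, 158.1]
tcp_rot: [3.14, -0.002, 1.508]
contact_force: [0.2, 0.0, -0.3]
opening: 0.8
```

Request:
drive_tool --pt "0 0 2 0.108" --pt "0 0 1.5 0" --pt "0 0 0 0" --pt "0 0 0 0"

```text
clock: 27.8
eef_pos: [425.7, 380.0, 121.8]
tcp_rot: [-3.139, 0.003, 1.401]
contact_force: [0.3, -0.8, 1.5]
opening: 0.797
```

```bash
python3 - <<'E'
from h import *
st(); go(426.7,385.7,53,1.4)
im,d,P=shot('wrist'); report(im,cloud(d,P),10,60)
E
```

```text
t 27.8 pos [425.7 380.  121.8] rot [-3.139e+00  3.000e-03  1.401e+00] F [ 0.3 -0.8  1.5] open 0.797 q [ 0.73  0.42  1.85 -0.    0.87  0.9 ]
go: shift cm [0.6  0.02 6.88] turn 0.001
blue px 316 249 6826 z 30.7 rect [427.  386.9  82.5  38.8] long-axis yaw deg -9.7
yellow px 628 241 1209 z 56.7 rect [580.4 376.3  30.2  12.8] long-axis yaw deg -80.2
```

Request:
drive_tool --pt "0.5 0.05 1.5 0" --pt "0 0 2 0" --pt "0 0 2 0" --pt "0 0 1 0" --pt "0 0 0.4 0" --pt "0 0 0 0" --pt "0 0 0 0"

```text
clock: 28.43
eef_pos: [428.7, 386.0, 55.2]
tcp_rot: [3.141, -0.001, 1.4]
contact_force: [0.2, 1.0, -0.1]
opening: 0.802
```

Request:
drive_tool --pt "0 0 0 0" --pt "0 0 0 0" --pt "0 0 0 0" --pt "0 0 0 0" --pt "0 0 0 0" --pt "0 0 0 0" --pt "0 0 0 0" --pt "0 0 0 0" --pt "0 0 0 0" --jaw 1 --force 50

```text
clock: 29.18
eef_pos: [428.6, 386.1, 55.2]
tcp_rot: [3.141, -0.001, 1.4]
contact_force: [-0.3, -0.4, 5.4]
opening: 0.338
```

Request:
drive_tool --pt "0 0 -1 0" --pt "0 0 -2 0" --pt "0 0 -3 0" --pt "0 0 -3 0" --pt "0 0 -3 0" --pt "0 0 -2 0" --pt "0 0 0 0" --pt "0 0 0 0"

```text
clock: 29.85
eef_pos: [428.5, 386.1, 195.7]
tcp_rot: [3.14, -0.002, 1.4]
contact_force: [0.6, -0.5, -2.6]
opening: 0.337
```

```bash
python3 chk.py 532.9 -81.5 190 1.508
```

```text
t 29.85 pos [428.5 386.1 195.7] rot [ 3.14e+00 -2.00e-03  1.40e+00] F [ 0.6 -0.5 -2.6] open 0.337 q [0.73 0.33 1.79 0.   1.02 0.9 ]
go: shift cm [-44.3   18.24   0.51] turn -0.108
held: n 9680 tool y range [-41.7  39.3] tool z pct [24.  24.8 25.3 34.2] x [-15.4  20. ]
```

Request:
drive_tool --pt "-1.6 0.66 0 0" --pt "-3.05 1.256 0 0" --pt "-3.05 1.256 0 0" --pt "-3.05 1.256 0 0" --pt "-3.05 1.256 0 0" --pt "-3.05 1.256 0 0" --pt "-3.05 1.256 0 0" --pt "-3.05 1.256 0 0" --pt "-3.05 1.256 0 0" --pt "-3.05 1.256 0 0" --pt "-3.05 1.256 0 0" --pt "-3.05 1.256 0 0"

```text
clock: 30.9
eef_pos: [509.8, 13.0, 192.5]
tcp_rot: [-3.138, 0.001, 1.4]
contact_force: [1.4, -0.2, -1.3]
opening: 0.336
```

Request:
drive_tool --pt "-3.05 1.256 0 0" --pt "-3.05 1.256 0 0" --pt "-3.05 1.256 0 0" --pt "0 0 0 -0.108" --pt "0 0 0 0" --pt "0 0 0 0" --pt "0 0 0 0"

```text
clock: 31.48
eef_pos: [531.6, -81.1, 193.2]
tcp_rot: [-3.139, -0.0, 1.505]
contact_force: [-0.0, 0.6, -1.0]
opening: 0.335
```

```bash
python3 chk.py 533 -81.2 61.3 1.508
```

```text
t 31.48 pos [531.6 -81.1 193.2] rot [-3.139 -0.     1.505] F [-0.   0.6 -1. ] open 0.335 q [-0.15  0.28  1.87  0.    0.99 -0.09]
go: shift cm [-0.    0.17 13.19] turn -0.003
held: n 10838 tool y range [-41.6  39.4] tool z pct [24.  24.8 25.3 48.1] x [-14.9  20.3]
```

Request:
drive_tool --pt "0 0.15 1 0" --pt "0 0 2 0" --pt "0 0 2 0" --pt "0 0 2 0" --pt "0 0 1 0" --pt "0 0 0 0"

```text
clock: 32.03
eef_pos: [532.3, -81.1, 111.6]
tcp_rot: [-3.137, -0.0, 1.508]
contact_force: [-0.1, -0.5, -2.2]
opening: 0.337
```

Request:
drive_tool --pt "0 0 1.3 0" --pt "0 0 1.3 0" --pt "0 0 1.1 0" --pt "0 0 0.8 0" --pt "0 0 0.4 0" --pt "0 0 0.1 0" --pt "0 0 0 0" --pt "0 0 0 0"

```text
clock: 32.7
eef_pos: [534.4, -82.0, 64.7]
tcp_rot: [3.141, 0.0, 1.508]
contact_force: [0.5, -0.7, -0.8]
opening: 0.339
```

```bash
python3 chk.py 533 -81.2 61.3 1.508
```

```text
t 32.7 pos [534.4 -82.   64.7] rot [3.141 0.    1.508] F [ 0.5 -0.7 -0.8] open 0.339 q [-0.16  0.47  1.95 -0.    0.72 -0.09]
go: shift cm [ 0.08 -0.14  0.34] turn -0.0
held: n 20199 tool y range [-41.8  39.7] tool z pct [24.1 25.3 27.6 32. ] x [-13.4  59.7]
```

Request:
drive_tool --pt "0 0 0.2 0" --pt "0 0 0.1 0" --pt "0 0 0 0" --pt "0 0 0 0"

```text
clock: 33.08
eef_pos: [534.0, -82.0, 61.2]
tcp_rot: [3.142, -0.0, 1.508]
contact_force: [-0.2, -0.2, -1.5]
opening: 0.337
```

Request:
drive_tool --pt "0 0 0 0" --pt "0 0 0 0" --pt "0 0 0 0" --pt "0 0 0 0" --pt "0 0 -0.5 0" --pt "0 0 -1 0" --pt "0 0 -2 0" --pt "0 0 -3 0" --pt "0 0 -3 0" --pt "0 0 -3 0" --pt "0 0 -3 0" --pt "0 0 0 0" --jaw 0.45

```text
clock: 34.08
eef_pos: [537.1, -82.5, 223.1]
tcp_rot: [3.132, 0.001, 1.508]
contact_force: [0.7, 0.0, 0.2]
opening: 0.552
```

```bash
python3 - <<'E'
from bx import *
st()
im,d,P=shot('wrist'); C=cloud(d,P); inbox(im,C); save('w5',im)
im,d,P=shot('top'); C=cloud(d,P); report(im,C,10,140)
go(468.6,-355.7,150,1.508)
E
```

```text
t 34.08 pos [537.1 -82.5 223.1] rot [3.132e+00 1.000e-03 1.508e+00] F [0.7 0.  0.2] open 0.552 q [-0.16  0.25  1.84 -0.    1.04 -0.09]
 in box blue [-0.2 50.6 83.4 39.6  0. ] z [34.5 36.1 37.4]
 in box blue [ 0.5 -0.3 83.6 39.6  0.3] z [34.6 36.1 37.3]
 in box blue [ -0.3 -52.3  83.2  39.6   0.1] z [34.6 36.  37.3]
 in box yellow [-0.3 50.3 29.3 13.3  0.1] z [60.6 62.1 63.3]
 in box yellow [ 0.5 -0.1 12.9 29.  89.8] z [60.5 62.  63.3]
 in box yellow [ -0.3 -52.4  29.1  12.7   0.7] z [60.9 62.1 63.2]
blue px 315 246 392 z 37.4 rect [538.7  20.2  82.2  36.8] long-axis yaw deg -5.0
blue px 341 250 148 z 37.9 rect [535.1 -43.6  79.7  15. ] long-axis yaw deg -6.8
blue px 352 256 101 z 37.6 rect [516.7 -72.5  47.2  17.2] long-axis yaw deg -0.7
yellow px 172 229 72 z 56.9 rect [580.9 373.8  29.6  13.6] long-axis yaw deg -81.4
yellow px 200 343 78 z 57.0 rect [304.9 294.8  29.6  12.9] long-axis yaw deg -68.5
red px 239 155 476 z 91.4 rect [757.7 203.4  59.9  58.8] long-axis yaw deg 87.4
red px 289 226 89 z 121.2 rect [580.6  78.4  41.5  12.9] long-axis yaw deg -14.8
red px 287 260 89 z 120.9 rect [500.8  83.4  40.7  12.9] long-axis yaw deg -13.4
orange px 337 153 345 z 71.3 rect [777.1 -33.7  68.   66.9] long-axis yaw deg -11.4
go: shift cm [-27.72  -4.91   6.82] turn -0.0
```

View pics/w5.png

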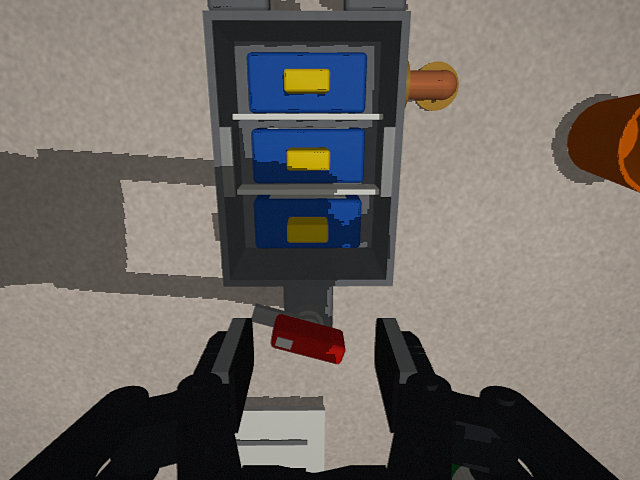

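All three blue cartridges lie flat, one per bay, at (308,80), (308,158) and (308,225). Now I fetch the cover.

Request:
drive_tool --pt "-1.2 -0.2 0 0" --pt "-2.65 -0.47 0 0" --pt "-2.65 -0.47 0 0" --pt "-2.65 -0.47 0 0" --pt "-2.65 -0.47 0 0" --pt "-2.65 -0.47 0 0" --pt "-2.65 -0.47 0 0" --pt "-2.65 -0.47 0 0" --pt "-2.65 -0.47 1 0" --pt "-2.65 -0.47 1.5 0" --pt "-2.65 -0.47 2 0" --pt "0 0 0 0" --jaw 0 --force 28

```text
clock: 35.18
eef_pos: [463.9, -358.1, 166.5]
tcp_rot: [-3.136, -0.002, 1.506]
contact_force: [-1.1, 0.3, -0.6]
opening: 1.003
```

Request:
drive_tool --pt "0 0 0 0" --pt "0 0 0 0"

```text
clock: 35.35
eef_pos: [466.8, -355.0, 170.3]
tcp_rot: [-3.14, -0.001, 1.507]
contact_force: [-0.7, 0.7, -0.1]
opening: 0.999
```

```bash
python3 - <<'E'
from h import *
st(); im,d,P=shot('wrist'); C=cloud(d,P)
m=(abs(C[...,2]-21)<3)&(C[...,1]<-200); b=max(blobs(im,m,500),key=lambda b:b.sum()); q=C[b]; print('cover',np.median(q[:,2]),cv2.minAreaRect(q[:,:2].astype(np.float32)))
h=cv2.cvtColor(im,cv2.COLOR_RGB2HSV).astype(int); o=(h[...,0]<18)&(h[...,1]>120)&(C[...,2]>43)&(C[...,2]<54)
for b in blobs(im,o,40): q=C[b]; print(cv2.minAreaRect(q[:,:2].astype(np.float32)),q[:,2].max())
go(468.6,-355.7,43.5,1.508)
E
```

```text
t 35.35 pos [ 466.8 -355.   170.3] rot [-3.140e+00 -1.000e-03  1.507e+00] F [-0.7  0.7 -0.1] open 0.999 q [-0.65  0.38  1.79  0.    0.98 -0.59]
cover 21.286551992384886 ((468.6995544433594, -355.66796875), (176.29881286621094, 124.62834167480469), 86.40596008300781)
((444.9569091796875, -353.29681396484375), (29.98674774169922, 6.128942012786865), 86.82324981689453) 50.862662634324586
((492.77313232421875, -355.86212158203125), (29.167829513549805, 6.147904396057129), 86.4542465209961) 50.96698499512111
go: shift cm [-0.09  0.13 12.75] turn -0.0
```

Request:
drive_tool --pt "-0.05 0.1 1.5 0" --pt "0 0 2.5 0" --pt "0 0 2.5 0" --pt "0 0 2.5 0" --pt "0 0 2 0" --pt "0 0 1.2 0" --pt "0 0 0.5 0" --pt "0 0 0 0" --pt "0 0 0 0"

```text
clock: 36.15
eef_pos: [469.3, -356.0, 45.1]
tcp_rot: [3.141, 0.001, 1.508]
contact_force: [-0.5, -0.5, -0.4]
opening: 0.999
```

Request:
drive_tool --pt "0 0 0 0" --pt "0 0 0 0" --pt "0 0 0 0" --pt "0 0 0 0" --pt "0 0 0 0" --pt "0 0 0 0" --pt "0 0 0 0" --pt "0 0 0 0" --pt "0 0 0 0" --pt "0 0 0 0" --jaw 1 --force 28

```text
clock: 36.98
eef_pos: [469.7, -356.6, 45.8]
tcp_rot: [3.139, 0.001, 1.508]
contact_force: [-0.5, 2.3, 10.8]
opening: 0.435
```

```bash
python3 - <<'E'
from h import *
st(); go(536.4,-29.3,195,1.508)
E
```

```text
t 36.98 pos [ 469.7 -356.6   45.8] rot [3.139e+00 1.000e-03 1.508e+00] F [-0.5  2.3 10.8] open 0.435 q [-0.65  0.56  1.85  0.    0.73 -0.59]
go: shift cm [ 33.07   4.62 -14.95] turn -0.0
```

Request:
drive_tool --pt "0 0 -0.5 0" --pt "0 0 -1 0" --pt "0 0 -1.5 0" --pt "0 0 -2 0" --pt "0 0 -2 0" --pt "0 0 -2 0" --pt "0 0 -2 0" --pt "0 0 -2 0" --pt "0 0 -2 0" --pt "0 0 0 0" --pt "0 0 0 0"

```text
clock: 37.9
eef_pos: [468.8, -356.2, 195.2]
tcp_rot: [3.14, 0.001, 1.508]
contact_force: [-0.2, -0.1, -4.2]
opening: 0.422
```

Request:
drive_tool --pt "1.2 0.15 0 0" --pt "2.4 0.34 0 0" --pt "2.4 0.34 0 0" --pt "2.4 0.34 0 0" --pt "2.4 0.34 0 0" --pt "2.4 0.34 0 0" --pt "2.4 0.34 0 0" --pt "2.4 0.34 0 0" --pt "2.4 0.34 0 0" --pt "2.4 0.34 0 0" --pt "2.4 0.34 0 0" --pt "2.4 0.34 0 0"

```text
clock: 38.9
eef_pos: [523.5, -81.0, 192.5]
tcp_rot: [-3.138, -0.0, 1.508]
contact_force: [0.4, -0.1, -3.1]
opening: 0.424
```

Request:
drive_tool --pt "2.4 0.34 0 0" --pt "2.4 0.34 0 0" --pt "0.6 0.05 0 0" --pt "0 0 0 0" --pt "0 0 0 0" --pt "0 0 0 0"

```text
clock: 39.4
eef_pos: [534.8, -30.1, 193.5]
tcp_rot: [-3.14, 0.0, 1.508]
contact_force: [-0.2, -0.4, -1.7]
opening: 0.424
```

```bash
cat > cov.py <<'E'
from bx import *
def cover(save_as=None):
    s=st(); im,d,P=shot('wrist'); C=cloud(d,P); R=rot(s['tcp_rot'])
    if save_as: save(save_as,im)
    q=(C-np.array(s['eef_pos']))@R; m=(im.max(-1).astype(int)-im.min(-1)<40)&(abs(q[...,2]-24)<7)&(abs(q[...,0])<110)&(abs(q[...,1])<75)
    b=max(blobs(im,m,300),key=lambda b:b.sum()); w=C[b]; A=np.c_[w[:,:2],np.ones(len(w))]; k=np.linalg.lstsq(A,w[:,2],rcond=None)[0]
    res=abs(A@k-w[:,2]); w=w[res<2]; k=np.linalg.lstsq(np.c_[w[:,:2],np.ones(len(w))],w[:,2],rcond=None)[0]
    rc=cv2.minAreaRect(w[:,:2].astype(np.float32)); print('cover rect',np.round(rc[0],1),np.round(rc[1],1),round(rc[2],2),'top z at centre',round(k[0]*rc[0][0]+k[1]*rc[0][1]+k[2],1),'tilt',np.round(k[:2],3)); 
    print(' far edge y max',np.round([w[:,1].max(),w[:,0].min(),w[:,0].max()],1),' centre in box',np.round(B@(np.array(rc[0])-c),1))
cover()
go(536.4,-30.4,110,1.508)
E
python3 cov.py
```

```text
t 39.4 pos [534.8 -30.1 193.5] rot [-3.14   0.     1.508] F [-0.2 -0.4 -1.7] open 0.424 q [-0.06  0.28  1.88 -0.    0.99  0.  ]
cover rect [533.8 -24.4] [167.3 125.1] 86.46 top z at centre 168.8 tilt [-0.002 -0.   ]
 far edge y max [ 62.9 469.7 601. ]  centre in box [-2.9  4.7]
go: shift cm [-0.    0.15  8.37] turn -0.001
```

Request:
drive_tool --pt "0 0.2 1 0" --pt "0 0 1.5 0" --pt "0 0 1.5 0" --pt "0 0 1.3 0" --pt "0 0 0.7 0" --pt "0 0 0 0" --pt "0 0 0 0" --pt "0 0 0 0"

```text
clock: 40.12
eef_pos: [538.0, -29.9, 134.7]
tcp_rot: [3.141, 0.0, 1.507]
contact_force: [-0.0, 1.3, -2.2]
opening: 0.424
```

```bash
python3 cov.py
```

```text
t 40.12 pos [538.  -29.9 134.7] rot [3.141 0.    1.507] F [-0.   1.3 -2.2] open 0.424 q [-0.06  0.36  1.92 -0.    0.86  0.01]
cover rect [536.9 -24.5] [168.4 124.9] 86.24 top z at centre 110.0 tilt [-0.  0.]
 far edge y max [ 63.1 472.7 604.6]  centre in box [0.2 4.8]
go: shift cm [-0.07 -0.17  2.49] turn -0.0
```

Request:
drive_tool --pt "-0.05 0 0.5 0" --pt "0 0 0.5 0" --pt "0 0 0.5 0" --pt "0 0 0.4 0" --pt "0 0 0.3 0" --pt "0 0 0.2 0" --pt "0 0 0 0" --pt "0 0 0 0"

```text
clock: 40.83
eef_pos: [537.5, -30.1, 110.1]
tcp_rot: [3.142, 0.0, 1.508]
contact_force: [0.1, 0.4, -2.2]
opening: 0.425
```

```bash
python3 cov.py
```

```text
t 40.83 pos [537.5 -30.1 110.1] rot [3.142 0.    1.508] F [ 0.1  0.4 -2.2] open 0.425 q [-0.06  0.4   1.93 -0.    0.81  0.  ]
cover rect [536.6 -24.3] [167. 125.] 86.46 top z at centre 85.5 tilt [-0.001 -0.   ]
 far edge y max [ 62.9 472.3 603.7]  centre in box [-0.1  5. ]
go: shift cm [-0.04 -0.11  0.01] turn -0.0
```

Nearly seated. I press on until there is contact, then release.

Request:
drive_tool --pt "0 0 0.1 0" --pt "0 0 0.1 0" --pt "0 0 0 0" --pt "0 0 0 0"

```text
clock: 41.22
eef_pos: [537.7, -30.1, 109.9]
tcp_rot: [3.141, -0.0, 1.508]
contact_force: [-6.1, 0.5, 18.9]
opening: 0.421
```

Request:
drive_tool --pt "0 0 0 0" --pt "0 0 0 0" --pt "0 0 0 0" --pt "0 0 0 0" --pt "0 0 0 0" --pt "0 0 0 0" --pt "0 0 0 0" --pt "0 0 0 0" --jaw 0

```text
clock: 41.88
eef_pos: [537.5, -30.1, 108.1]
tcp_rot: [-3.142, -0.0, 1.508]
contact_force: [-0.4, 0.8, -0.5]
opening: 0.995
```

Request:
drive_tool --pt "0 0 -1 0" --pt "0 0 -2 0" --pt "0 0 -3 0" --pt "0 0 -3 0" --pt "0 0 -3 0" --pt "0 0 -3 0" --pt "0 0 -3 0" --pt "0 0 -1 0" --pt "0 0 0 0" --pt "0 0 0 0"

```text
clock: 42.72
eef_pos: [537.4, -30.1, 298.4]
tcp_rot: [3.141, -0.0, 1.508]
contact_force: [-0.7, -0.4, -0.8]
opening: 0.998
```

```bash
cat > look.py <<'E'
from bx import *
import sys
st(); im,d,P=shot('wrist'); C=cloud(d,P); save(sys.argv[1],im)
m=(abs(C[...,2]-85.5)<3)&(im.max(-1).astype(int)-im.min(-1)<40); b=max(blobs(im,m,500),key=lambda b:b.sum()); w=C[b]; rc=cv2.minAreaRect(w[:,:2].astype(np.float32)); k=np.linalg.lstsq(np.c_[w[:,:2],np.ones(len(w))],w[:,2],rcond=None)[0]
print('cover top',np.median(w[:,2]),rc,'tilt',k[:2].round(4),'in box',B@(np.array(rc[0])-c))
h=cv2.cvtColor(im,cv2.COLOR_RGB2HSV).astype(int); o=(h[...,0]<18)&(h[...,1]>120)&(C[...,2]>108)&(C[...,2]<116.5)
for b in blobs(im,o,40):
    q=C[b]; e=(q[:,:2]-c)@B.T
    if abs(e[:,1]).max()<40: print('pad x',np.percentile(e[:,0],[2,98]).round(1),'y',np.percentile(e[:,1],[2,98]).round(1))
report(im,C,95,140)
E
python3 look.py w6
```

```text
t 42.72 pos [537.4 -30.1 298.4] rot [ 3.141 -0.     1.508] F [-0.7 -0.4 -0.8] open 0.998 q [-0.06  0.17  1.76  0.    1.21  0.  ]
cover top 85.2831269929862 ((536.432373046875, -28.695175170898438), (175.89920043945312, 124.44888305664062), 86.3861083984375) tilt [-0.     -0.0001] in box [-0.00576994  0.6056631 ]
pad x [-26.8 -21. ] y [-12.7  15.5]
pad x [21.1 26.9] y [-12.9  15.5]
red px 369 66 1266 z 120.6 rect [583.5  80.1  47.2  13.5] long-axis yaw deg -15.5
red px 252 66 1258 z 120.7 rect [504.   85.1  46.6  13.5] long-axis yaw deg -12.9
red px 316 353 647 z 120.4 rect [ 529.7 -140.4   47.3   13.3] long-axis yaw deg -20.6
orange px 345 210 63 z 113.8 rect [561.2 -19.    6.7   4.8] long-axis yaw deg 87.3
```

View pics/w6.png

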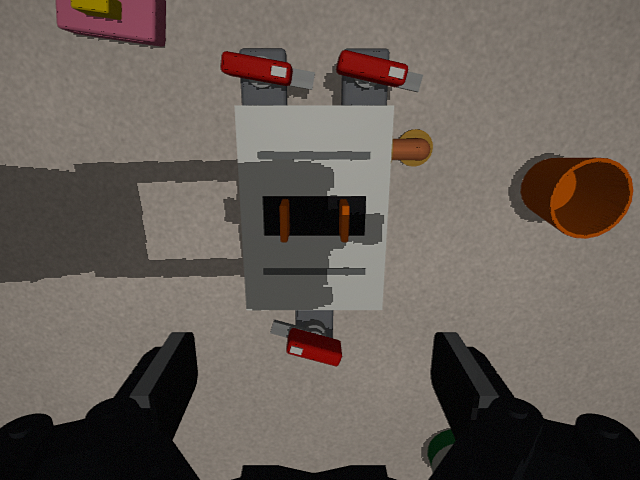

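The cover is flush: top at 85.3 mm, no tilt, both pads back out to ±26.9 mm. In view are the knobs at (257,68), (373,68) and (314,347). Now bolt a.

Request:
drive_tool --pt "1.5 0.55 0 0" --pt "2.45 0.85 0 0" --pt "2.45 0.85 0 0" --pt "2.45 0.85 0 0" --pt "2.45 0.85 1 0" --pt "0 0 2.5 0" --pt "0 0 2.5 0" --pt "0 0 2.5 0" --pt "0 0 2 0" --jaw 0.5 --force 50

```text
clock: 43.52
eef_pos: [582.0, 80.2, 189.1]
tcp_rot: [-3.137, 0.001, 1.508]
contact_force: [0.3, -0.4, -0.3]
opening: 0.498
```

Request:
drive_tool --pt "0 0 0 -0.124" --pt "0 0 0 -0.124" --pt "0 0 0 -0.124" --pt "0 0 0 -0.124" --pt "0 0 0 -0.124" --pt "0 0 0 -0.124" --pt "0 0 0 -0.124" --pt "0 0 0 -0.124" --pt "0 0 0 -0.124" --pt "0 0 0 -0.124" --pt "0 0 0 -0.124" --pt "0 0 0 0"

```text
clock: 44.52
eef_pos: [582.7, 80.0, 191.1]
tcp_rot: [-3.14, -0.003, 2.878]
contact_force: [-0.6, 0.1, 0.3]
opening: 0.498
```

```bash
python3 - <<'E'
from h import *
st(); go(583.5,80.1,118,2.873)
im,d,P=shot('wrist'); report(im,cloud(d,P),95,140)
E
```

```text
t 44.52 pos [582.7  80.  191.1] rot [-3.140e+00 -3.000e-03  2.878e+00] F [-0.6  0.1  0.3] open 0.498 q [ 0.13  0.36  1.76  0.    1.02 -1.17]
go: shift cm [-0.1   0.04  7.31] turn 0.005
red px 278 118 2627 z 120.6 rect [503.1  85.2  46.4  13.6] long-axis yaw deg -13.2
red px 313 276 1666 z 120.6 rect [582.7  80.3  46.1  12.3] long-axis yaw deg -15.5
orange px 73 205 632 z 113.6 rect [512.7 -27.   29.7   5.7] long-axis yaw deg 86.0
orange px 106 290 502 z 113.5 rect [560.4 -29.7  29.7   5.8] long-axis yaw deg 87.5
```

Request:
drive_tool --pt "-0.05 0 1.5 0" --pt "0 0 2 0" --pt "0 0 2 0" --pt "0 0 1.2 0" --pt "0 0 0.5 0" --pt "0 0 0 0" --pt "0 0 0 0"

```text
clock: 45.15
eef_pos: [584.6, 80.1, 121.3]
tcp_rot: [-3.141, -0.0, 2.871]
contact_force: [-0.3, 0.4, 1.0]
opening: 0.499
```

Request:
drive_tool --pt "0 0 0 0" --pt "0 0 0 0" --pt "0 0 0 0" --pt "0 0 0 0" --pt "0 0 0 0" --pt "0 0 0 0" --pt "0 0 0 0" --pt "0 0 0 0" --jaw 1 --force 40

```text
clock: 45.82
eef_pos: [584.9, 79.4, 122.4]
tcp_rot: [-3.141, 0.001, 2.872]
contact_force: [-1.7, -4.2, 5.8]
opening: 0.155
```

Request:
drive_tool --pt "0 0 0 0.117" --pt "0 0 0 0.117" --pt "0 0 0 0.117" --pt "0 0 0 0.117" --pt "0 0 0 0.117" --pt "0 0 0 0.117" --pt "0 0 0 0.117" --pt "0 0 0 0.117" --pt "0 0 0 0.117" --pt "0 0 0 0.117" --pt "0 0 0 0.117" --pt "0 0 0 0"

```text
clock: 46.82
eef_pos: [584.8, 79.2, 122.4]
tcp_rot: [3.14, 0.001, 1.577]
contact_force: [-2.3, -5.7, 6.2]
opening: 0.152
```

Request:
drive_tool --pt "0 0 0 0.06" --pt "0 0 0 0.06" --pt "0 0 0 0" --pt "0 0 0 0"

```text
clock: 47.15
eef_pos: [584.8, 79.2, 122.4]
tcp_rot: [3.14, 0.002, 1.466]
contact_force: [-2.3, -4.9, 6.8]
opening: 0.149
```

```bash
python3 - <<'E'
from h import *
s=st(); print(s['wrist_torque'])
E
```

```text
t 47.15 pos [584.8  79.2 122.4] rot [3.140e+00 2.000e-03 1.466e+00] F [-2.3 -4.9  6.8] open 0.149 q [ 0.13  0.45  1.81 -0.    0.88  0.24]
[-0.88992009  0.34405989  0.81190768]
```

Request:
drive_tool --pt "0 0 0 0" --pt "0 0 0 0" --pt "0 0 0 0" --pt "0 0 0 0" --pt "0 0 -1 0" --pt "0 0 -2 0" --pt "0 0 -2 0" --pt "0 0 -2 0" --pt "0 0 0 0" --pt "0 0 0 0" --jaw 0.5

```text
clock: 47.98
eef_pos: [585.4, 80.2, 192.9]
tcp_rot: [3.139, -0.001, 1.465]
contact_force: [-0.7, -0.0, -0.3]
opening: 0.501
```

```bash
python3 - <<'E'
from h import *
st(); im,d,P=shot('wrist'); report(im,cloud(d,P),95,140)
go(504,85.1,190,2.915)
E
```

```text
t 47.98 pos [585.4  80.2 192.9] rot [ 3.139e+00 -1.000e-03  1.465e+00] F [-0.7 -0.  -0.3] open 0.501 q [0.13 0.36 1.76 0.   1.02 0.24]
red px 312 273 1615 z 120.6 rect [583.6  80.9  45.7  12.3] long-axis yaw deg 86.2
red px 153 284 1696 z 120.5 rect [503.6  85.5  46.3  13.8] long-axis yaw deg -12.9
orange px 294 441 329 z 113.4 rect [560.7 -29.7  30.3   5.6] long-axis yaw deg 86.3
go: shift cm [-0.36 -8.07  0.17] turn -1.45
```

Request:
drive_tool --pt "-0.1 -1.6 0 0" --pt "-0.1 -2.4 0 0" --pt "-0.1 -2.4 0 0" --pt "-0.06 -1.65 0 0" --pt "0 0 0 0"

```text
clock: 48.45
eef_pos: [500.0, 84.8, 189.8]
tcp_rot: [-3.137, 0.001, 1.465]
contact_force: [0.1, 0.3, -0.3]
opening: 0.502
```

Request:
drive_tool --pt "0 0 0 -0.121" --pt "0 0 0 -0.121" --pt "0 0 0 -0.121" --pt "0 0 0 -0.121" --pt "0 0 0 -0.121" --pt "0 0 0 -0.121" --pt "0 0 0 -0.121" --pt "0 0 0 -0.121" --pt "0 0 0 -0.121" --pt "0 0 0 -0.121" --pt "0 0 0 -0.121" --pt "0 0 0 -0.12"

```text
clock: 49.45
eef_pos: [504.6, 84.9, 190.6]
tcp_rot: [-3.141, -0.001, 2.922]
contact_force: [-0.1, -0.5, -0.1]
opening: 0.5
```

Request:
drive_tool --pt "0 0 0 0" --pt "0 0 0 0"

```text
clock: 49.62
eef_pos: [504.4, 84.9, 190.7]
tcp_rot: [-3.141, -0.001, 2.912]
contact_force: [-0.1, 0.4, 0.1]
opening: 0.501
```

```bash
python3 - <<'E'
from h import *
st(); im,d,P=shot('wrist'); report(im,cloud(d,P),95,140)
go(503.8,85.2,119,2.915)
E
```

```text
t 49.62 pos [504.4  84.9 190.7] rot [-3.141e+00 -1.000e-03  2.912e+00] F [-0.1  0.4  0.1] open 0.501 q [ 0.16  0.25  1.93 -0.    0.97 -1.18]
red px 312 274 1774 z 120.5 rect [503.1  85.3  46.8  12.5] long-axis yaw deg -13.7
red px 339 405 1414 z 120.4 rect [582.9  80.2  46.9  14.2] long-axis yaw deg 86.8
orange px 122 333 471 z 113.5 rect [512.4 -26.6  29.2   6. ] long-axis yaw deg 86.7
go: shift cm [0.05 0.01 7.18] turn -0.004
```

Request:
drive_tool --pt "0.15 0 1.5 0" --pt "0 0 2 0" --pt "0 0 2 0" --pt "0 0 1.2 0" --pt "0 0 0.5 0" --pt "0 0 0 0" --pt "0 0 0 0"

```text
clock: 50.25
eef_pos: [502.9, 85.3, 119.4]
tcp_rot: [-3.142, -0.0, 2.914]
contact_force: [1.1, -0.9, 0.3]
opening: 0.5
```

Request:
drive_tool --pt "0 0 0 0" --pt "0 0 0 0" --pt "0 0 0 0" --pt "0 0 0 0" --pt "0 0 0 0" --pt "0 0 0 0" --pt "0 0 0 0" --pt "0 0 0 0" --jaw 1 --force 40

```text
clock: 50.92
eef_pos: [503.1, 84.9, 120.3]
tcp_rot: [-3.141, 0.002, 2.916]
contact_force: [-0.9, -4.2, 5.4]
opening: 0.154
```

Request:
drive_tool --pt "0 0 0 0.118" --pt "0 0 0 0.118" --pt "0 0 0 0.118" --pt "0 0 0 0.118" --pt "0 0 0 0.118" --pt "0 0 0 0.118" --pt "0 0 0 0.118" --pt "0 0 0 0.118" --pt "0 0 0 0.118" --pt "0 0 0 0.118" --pt "0 0 0 0.118" --pt "0 0 0 0.06"

```text
clock: 51.92
eef_pos: [504.8, 86.1, 120.3]
tcp_rot: [3.137, -0.002, 1.551]
contact_force: [5.9, 3.6, -2.4]
opening: 0.154
```

Request:
drive_tool --pt "0 0 0 0.06" --pt "0 0 0 0.03" --pt "0 0 0 0" --pt "0 0 0 0"

```text
clock: 52.25
eef_pos: [504.8, 86.0, 120.3]
tcp_rot: [3.137, -0.001, 1.469]
contact_force: [5.1, 4.1, -3.8]
opening: 0.152
```

Request:
drive_tool --pt "0 0 0 0" --pt "0 0 0 0" --pt "0 0 0 0" --pt "0 0 0 0" --pt "0 0 -1 0" --pt "0 0 -2 0" --pt "0 0 -2 0" --pt "0 0 -2 0" --pt "0 0 0 0" --pt "0 0 0 0" --jaw 0.5

```text
clock: 53.08
eef_pos: [503.3, 85.4, 190.7]
tcp_rot: [3.139, -0.001, 1.468]
contact_force: [0.1, -0.1, -0.2]
opening: 0.498
```

```bash
python3 - <<'E'
from h import *
st(); im,d,P=shot('wrist'); report(im,cloud(d,P),95,140)
go(529.8,-140.4,190,2.789)
E
```

```text
t 53.08 pos [503.3  85.4 190.7] rot [ 3.139e+00 -1.000e-03  1.468e+00] F [ 0.1 -0.1 -0.2] open 0.498 q [0.17 0.24 1.93 0.   0.96 0.27]
red px 470 269 1914 z 120.5 rect [583.1  80.7  47.2  13.6] long-axis yaw deg 86.1
red px 316 275 1713 z 120.5 rect [503.9  85.8  46.2  12.7] long-axis yaw deg 86.1
orange px 348 442 354 z 113.5 rect [512.6 -26.5  30.1   5.7] long-axis yaw deg 86.0
go: shift cm [-22.17   5.03  -0.04] turn -1.321
```

Bolt b is at its stop. Now bolt c.

Request:
drive_tool --pt "-1.5 0.35 0 0" --pt "-2.6 0.59 0 0" --pt "-2.6 0.59 0 0" --pt "-2.6 0.59 0 0" --pt "-2.6 0.59 0 0" --pt "-2.6 0.59 0 0" --pt "-2.6 0.59 0 0" --pt "-2.6 0.59 0 0" --pt "-2.5 0.55 0 0" --pt "0 0 0 0" --pt "0 0 0 0"

```text
clock: 54.05
eef_pos: [529.1, -141.5, 188.0]
tcp_rot: [-3.139, -0.0, 1.465]
contact_force: [-0.6, 0.2, 0.1]
opening: 0.498
```

Request:
drive_tool --pt "0 0 0 -0.12" --pt "0 0 0 -0.12" --pt "0 0 0 -0.12" --pt "0 0 0 -0.12" --pt "0 0 0 -0.12" --pt "0 0 0 -0.12" --pt "0 0 0 -0.12" --pt "0 0 0 -0.12" --pt "0 0 0 -0.12" --pt "0 0 0 -0.12" --pt "0 0 0 -0.12" --pt "0 0 0 0"

```text
clock: 55.05
eef_pos: [529.2, -139.3, 188.5]
tcp_rot: [3.141, -0.002, 2.794]
contact_force: [-0.1, -0.1, -0.4]
opening: 0.502
```

```bash
python3 - <<'E'
from h import *
st(); im,d,P=shot('wrist'); report(im,cloud(d,P),95,140)
go(529.8,-140.4,119,2.789)
E
```

```text
t 55.05 pos [ 529.2 -139.3  188.5] rot [ 3.141e+00 -2.000e-03  2.794e+00] F [-0.1 -0.1 -0.4] open 0.502 q [-0.26  0.3   1.86  0.    0.99 -1.48]
red px 310 286 1646 z 120.5 rect [ 528.6 -140.9   45.7   12.5] long-axis yaw deg -21.0
orange px 517 178 701 z 113.6 rect [512.2 -27.4  29.7   6. ] long-axis yaw deg 86.2
orange px 528 266 567 z 113.6 rect [560.4 -30.4  29.7   6.4] long-axis yaw deg 86.6
go: shift cm [-0.09 -0.07  6.96] turn -0.002
```

Request:
drive_tool --pt "0.05 -0.1 1.5 0" --pt "0 0 2 0" --pt "0 0 2 0" --pt "0 0 1.2 0" --pt "0 0 0.2 0" --pt "0 0 0 0" --pt "0 0 0 0"

```text
clock: 55.68
eef_pos: [529.4, -141.4, 120.8]
tcp_rot: [3.142, 0.0, 2.787]
contact_force: [-0.0, -0.0, -0.4]
opening: 0.5
```

Request:
drive_tool --pt "0 0 0 0" --pt "0 0 0 0" --pt "0 0 0 0" --pt "0 0 0 0" --pt "0 0 0 0" --pt "0 0 0 0" --pt "0 0 0 0" --pt "0 0 0 0" --jaw 1 --force 40

```text
clock: 56.35
eef_pos: [529.7, -141.4, 121.3]
tcp_rot: [3.141, 0.002, 2.787]
contact_force: [0.1, 2.2, 6.6]
opening: 0.151
```

Request:
drive_tool --pt "0 0 0 0.113" --pt "0 0 0 0.113" --pt "0 0 0 0.113" --pt "0 0 0 0.113" --pt "0 0 0 0.113" --pt "0 0 0 0.113" --pt "0 0 0 0.113" --pt "0 0 0 0.113" --pt "0 0 0 0.113" --pt "0 0 0 0.113" --pt "0 0 0 0.113" --pt "0 0 0 0"

```text
clock: 57.35
eef_pos: [530.5, -140.9, 121.3]
tcp_rot: [3.138, -0.001, 1.537]
contact_force: [3.9, 6.2, 3.8]
opening: 0.152
```

Request:
drive_tool --pt "0 0 0 0.05" --pt "0 0 0 0.04" --pt "0 0 0 0" --pt "0 0 0 0"

```text
clock: 57.68
eef_pos: [530.5, -140.9, 121.3]
tcp_rot: [3.138, -0.0, 1.456]
contact_force: [2.6, 6.8, 3.2]
opening: 0.15
```

Request:
drive_tool --pt "0 0 0 0" --pt "0 0 0 0" --pt "0 0 0 0" --pt "0 0 0 0" --pt "0 0 -1 0" --pt "0 0 -2 0" --pt "0 0 -3 0" --pt "0 0 -3 0" --pt "0 0 -3 0" --pt "0 0 -3 0" --pt "0 0 0 0" --pt "0 0 0 0" --jaw 0.5

```text
clock: 58.68
eef_pos: [529.9, -141.8, 272.7]
tcp_rot: [3.137, 0.001, 1.455]
contact_force: [0.2, -0.6, 0.1]
opening: 0.498
```

```bash
python3 look.py w7; python3 -c "
from h import *
im,d,P=shot('top'); report(im,cloud(d,P),60,140); save('t7',im)"
```

```text
t 58.68 pos [ 529.9 -141.8  272.7] rot [3.137e+00 1.000e-03 1.455e+00] F [ 0.2 -0.6  0.1] open 0.498 q [-0.26  0.21  1.77 -0.    1.15 -0.15]
cover top 85.33407951845986 ((534.8572998046875, -50.44536590576172), (132.8988494873047, 124.66121673583984), 86.34309387207031) tilt [0.0005 0.0011] in box [ -0.20836271 -21.20054264]
pad x [21.  26.8] y [-13.6  14.5]
pad x [-26.8 -21. ] y [-13.9  14.4]
orange px 342 60 428 z 113.9 rect [560.5 -30.2  29.5   5.7] long-axis yaw deg 86.6
orange px 266 64 440 z 113.6 rect [512.5 -27.3  29.3   5.6] long-axis yaw deg 85.8
red px 239 155 476 z 91.7 rect [757.7 203.3  59.3  59. ] long-axis yaw deg 89.1
red px 288 224 84 z 121.2 rect [582.8  77.3  42.3  12.4] long-axis yaw deg 85.4
red px 286 258 87 z 121.3 rect [503.1  82.8  44.4  13.1] long-axis yaw deg 85.1
orange px 337 153 343 z 71.5 rect [776.5 -33.5  68.2  67.4] long-axis yaw deg -14.3
```

View pics/w7.png

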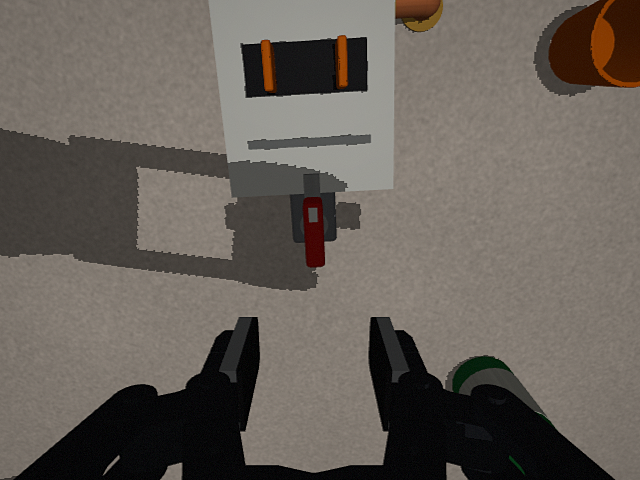

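Bolt c points at the box, with its tongue over the cover edge at (312,185) and its knob at (314,230). I measure its angle by depth.

```bash
python3 - <<'E'
from bx import *
st(); im,d,P=shot('wrist'); C=cloud(d,P)
m=(abs(C[...,2]-120)<4)&(abs(C[...,0]-530)<40)&(abs(C[...,1]+140)<40)
b=max(blobs(im,m),key=lambda b:b.sum()); print('bolt c',cv2.minAreaRect(C[b][:,:2].astype(np.float32)))
im,d,P=shot('scene'); save('s8',im)
E
```

```text
t 58.78 pos [ 528.4 -141.4  269.8] rot [-3.141 -0.     1.455] F [0.3 0.2 0.3] open 0.496 q [-0.26  0.21  1.78 -0.    1.15 -0.15]
bolt c ((529.3576049804688, -140.63771057128906), (47.75803756713867, 13.968356132507324), 86.4151611328125)
```

View pics/s8.png

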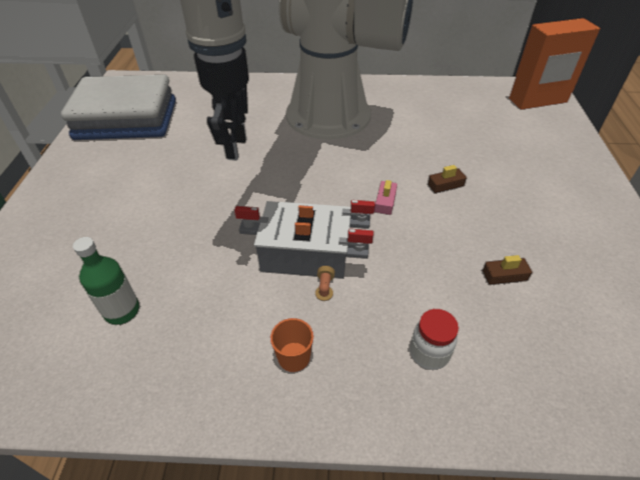

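The scene view shows the cover closed at (305,222), all three knobs turned square at (247,213), (362,207) and (360,237), the bottle, cup and jar where they stood, and the robot clear of everything.

```bash
python3 -c "
from h import *
print(job.sign_off())"
```

```text
the job is handed in; nothing more can be done
None
```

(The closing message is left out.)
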